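# Cover the open movements from the dust-cover caddy

### The job

It is break time at the watchmaker's bench: put one green dust cover over every movement on the bench. Squeeze the two red buttons of the caddy's clear hood together to free it and stand it upright on the bench clear of the caddy; for each movement take the top cover off the interlocked stack with a twist as you lift, and set it level over the movement so that its rim rests on the bench. When every movement is covered, leave any spare cover in the caddy and put the hood back on it, fully down and caught on both sides again, without disturbing the loupe, the screwdriver or the rack of dies.

Things in the scene. Friction and masses are not known exactly. Their poses are not given: they have to be found in the camera images.
- caddy: Aluminium base of the dust-cover caddy, fixed to the bench: disc 92 mm across, 8 mm thick, with an arm 44 mm wide out to 62 mm each way along its y. Origin: centre of its underside, on the bench; z up. A grey boss 69 mm across in the middle rises to 12 mm above the bench, with a fixed wing bar along x like the covers'. Four covers stand stacked on the boss, on this z axis, the hood over them.
- keeper_a (a point): Middle of the lip of the keeper at the +y end of the caddy's arm, at the lip's inner edge, half-way up it (48.5 mm from the caddy's axis, 20 mm above the bench). A keeper is a bracket 24 mm wide; its lip reaches inward from 59 to 48.5 mm from the axis, underside 17.5 mm and top 22.5 mm above the bench. The hood's tooth catches under it.
- keeper_b (a point): The same point on the keeper at the -y end.
- hood_grip (a point): Midway between the hood's two red buttons, on its axis, 147 mm above its rim; z up, y from button to button (in line with the caddy's y within 0.05 rad at first). Hood: clear cylinder 77 mm outside, 72 mm inside, closed top 117 mm above the rim, grey neck 34 x 36 mm and 44 mm tall on top; 250 g. This point is 155 mm above the bench with the hood on the caddy, 147 mm standing on the bench.
- hood_rim (a point): Centre of the hood's lower rim. On the caddy the rim rests on the base, 8 mm above the bench, round the grey boss with 1.5 mm to spare all round. The hood goes back either way round, held by the pressed buttons until it is down; let go, the springs push the teeth back under the lips. 105 mm wide over its teeth.
- latch_a_button (a point): Centre of the outer face of the red button on the hood's +y side: 26 mm wide, 24 mm tall, 29 mm from the hood's axis (58 mm over both buttons, 46 mm pressed), 30 mm above the hood's closed top. From it a black arm runs out over the edge (its top 6 mm above the closed top) and down outside the hood, 45 to 48 mm from the axis, to an outward tooth 2 to 8 mm above the rim, out to 53 mm.
- latch_b_button (a point): The same on the hood's -y side.
- latch_a (a joint): Travel of the +y button, m: 0 sprung out, 0.006 pressed fully in. The spring gives about 2 N at 0 and 6.3 N at 0.006. With the hood on, the tooth clears the lip from about 0.0045; both must be in to lift the hood, which can then be carried by the buttons.
- latch_b (a joint): Travel of the -y button, as latch_a.
- cover1_grip (a point): Grip point of dust cover 1 of 4 (lowest of the stack): green cap 64 mm outside, 58 mm inside, 22 mm tall, open below, 19 mm deep inside, 45 g, with a white wing bar on top to hold it by: 13 mm wide, 53 mm long along this point's x, 18 mm tall. Point: middle of the bar, 10 mm above the cap's top, 8 mm below the bar's top, 32 mm above the rim; z up.
- cover2_grip (a point): Grip point of cover 2 (second from below), built as cover 1. Round the foot of the bar lies a disc 54 mm across, 3 mm high. Under the cap, below the bar's two ends, tabs 9 mm wide stand inward to 21.5 mm from the axis, 4 to 8 mm above the rim.
- cover3_grip (a point): Grip point of cover 3 (third from below), as cover 1. In the stack each rim rests on the boss or on the cap below (pitch 22 mm; these points start 44, 66, 88, 110 mm above the bench), bars along the caddy's x within 0.1 rad, tabs caught under the ends of the bar below, so lifting straight pulls on the whole stack.
- cover4_grip (a point): Grip point of cover 4 (top of the stack), as cover 1. Turned 40 to 140 degrees either way against the cover below, a cover lifts off freely; the ones below keep still by their own weight.
- movement1_center (a point): Watch movement 1 (3 or 4 of the 4 are present): brass movement 26 mm across on a round steel holder 30 mm across, 15 mm tall in all, about 60 g, standing loose on the bench. Point: on its axis, 7 mm above the bench; z up.
- movement2_center (a point): Watch movement 2 (3 or 4 of the 4 are present): brass movement 26 mm across on a round steel holder 30 mm across, 15 mm tall in all, about 60 g, standing loose on the bench. Point: on its axis, 7 mm above the bench; z up.
- movement3_center (a point): Watch movement 3 (3 or 4 of the 4 are present): brass movement 26 mm across on a round steel holder 30 mm across, 15 mm tall in all, about 60 g, standing loose on the bench. Point: on its axis, 7 mm above the bench; z up.
- movement4_center (a point): Watch movement 4 (3 or 4 of the 4 are present): brass movement 26 mm across on a round steel holder 30 mm across, 15 mm tall in all, about 60 g, standing loose on the bench. Point: on its axis, 7 mm above the bench; z up.
- loupe_center (a point): White eye loupe with a wire headband, lying on the bench; 34 mm across, 34 mm tall; point 17 mm up its axis, the wire reaching 135 mm towards its -x. Leave alone.
- screwdriver_grip (a point): Small brass-handled screwdriver 110 mm long, lying; point on its handle. Leave alone.
- die_rack_center (a point): Green and white rack 70 mm by 140 mm with steel press dies standing in it, 46 mm tall; point 23 mm up its middle. Leave alone. Apart from the things listed, a fixed green hand press 218 mm tall stands at the far left corner of the bench, over 0.8 m from the robot.
Not all that is in view belongs to the job. Leave any orange look-alike of the part that bears movement4_center alone.

How it is judged:
On the way, in this order (a step that is already met when the one before it is completed fails the run):
1. the hood is freed and stands upright on the bench, clear of the caddy, its buttons let go (height (world z) of hood_grip between 0.143 and 0.151 m and angle between hood_grip's own z axis and vertical below 0.06 rad and horizontal distance between hood_grip and caddy above 0.09 m and value of joint each of latch_a, latch_b below 0.002 m), for 0.3 s.
2. every movement on the bench has a dust cover over it, resting level on the bench (((horizontal distance between cover1_grip and movement1_center below 0.018 m and height (world z) of cover1_grip below 0.036 m and angle between cover1_grip's own z axis and vertical below 0.1 rad) or (horizontal distance between cover2_grip and movement1_center below 0.018 m and height (world z) of cover2_grip below 0.036 m and angle between cover2_grip's own z axis and vertical below 0.1 rad) or (horizontal distance between cover3_grip and movement1_center below 0.018 m and height (world z) of cover3_grip below 0.036 m and angle between cover3_grip's own z axis and vertical below 0.1 rad) or (horizontal distance between cover4_grip and movement1_center below 0.018 m and height (world z) of cover4_grip below 0.036 m and angle between cover4_grip's own z axis and vertical below 0.1 rad)) and ((horizontal distance between cover1_grip and movement2_center below 0.018 m and height (world z) of cover1_grip below 0.036 m and angle between cover1_grip's own z axis and vertical below 0.1 rad) or (horizontal distance between cover2_grip and movement2_center below 0.018 m and height (world z) of cover2_grip below 0.036 m and angle between cover2_grip's own z axis and vertical below 0.1 rad) or (horizontal distance between cover3_grip and movement2_center below 0.018 m and height (world z) of cover3_grip below 0.036 m and angle between cover3_grip's own z axis and vertical below 0.1 rad) or (horizontal distance between cover4_grip and movement2_center below 0.018 m and height (world z) of cover4_grip below 0.036 m and angle between cover4_grip's own z axis and vertical below 0.1 rad)) and ((horizontal distance between cover1_grip and movement3_center below 0.018 m and height (world z) of cover1_grip below 0.036 m and angle between cover1_grip's own z axis and vertical below 0.1 rad) or (horizontal distance between cover2_grip and movement3_center below 0.018 m and height (world z) of cover2_grip below 0.036 m and angle between cover2_grip's own z axis and vertical below 0.1 rad) or (horizontal distance between cover3_grip and movement3_center below 0.018 m and height (world z) of cover3_grip below 0.036 m and angle between cover3_grip's own z axis and vertical below 0.1 rad) or (horizontal distance between cover4_grip and movement3_center below 0.018 m and height (world z) of cover4_grip below 0.036 m and angle between cover4_grip's own z axis and vertical below 0.1 rad)) and ((horizontal distance between cover1_grip and movement4_center below 0.018 m and height (world z) of cover1_grip below 0.036 m and angle between cover1_grip's own z axis and vertical below 0.1 rad) or (horizontal distance between cover2_grip and movement4_center below 0.018 m and height (world z) of cover2_grip below 0.036 m and angle between cover2_grip's own z axis and vertical below 0.1 rad) or (horizontal distance between cover3_grip and movement4_center below 0.018 m and height (world z) of cover3_grip below 0.036 m and angle between cover3_grip's own z axis and vertical below 0.1 rad) or (horizontal distance between cover4_grip and movement4_center below 0.018 m and height (world z) of cover4_grip below 0.036 m and angle between cover4_grip's own z axis and vertical below 0.1 rad))), for 0.3 s.
At the end, for the whole second after the job is handed in: Every movement has a cover over it, rim on the bench (4 mm, 0.1 rad; axes within 18 mm); every other cover is still stacked in the caddy (axes within 8 mm); the hood is down on the caddy (4 mm, 6 mm off axis, 0.06 rad, turned under 0.25 rad) with both buttons sprung out (under 2 mm) (all of step 2 and ((horizontal distance between cover1_grip and caddy below 0.008 m and angle between cover1_grip's own z axis and vertical below 0.1 rad) or (horizontal distance between cover1_grip and movement1_center below 0.018 m and height (world z) of cover1_grip below 0.036 m and angle between cover1_grip's own z axis and vertical below 0.1 rad) or (horizontal distance between cover1_grip and movement2_center below 0.018 m and height (world z) of cover1_grip below 0.036 m and angle between cover1_grip's own z axis and vertical below 0.1 rad) or (horizontal distance between cover1_grip and movement3_center below 0.018 m and height (world z) of cover1_grip below 0.036 m and angle between cover1_grip's own z axis and vertical below 0.1 rad) or (horizontal distance between cover1_grip and movement4_center below 0.018 m and height (world z) of cover1_grip below 0.036 m and angle between cover1_grip's own z axis and vertical below 0.1 rad)) and ((horizontal distance between cover2_grip and caddy below 0.008 m and angle between cover2_grip's own z axis and vertical below 0.1 rad) or (horizontal distance between cover2_grip and movement1_center below 0.018 m and height (world z) of cover2_grip below 0.036 m and angle between cover2_grip's own z axis and vertical below 0.1 rad) or (horizontal distance between cover2_grip and movement2_center below 0.018 m and height (world z) of cover2_grip below 0.036 m and angle between cover2_grip's own z axis and vertical below 0.1 rad) or (horizontal distance between cover2_grip and movement3_center below 0.018 m and height (world z) of cover2_grip below 0.036 m and angle between cover2_grip's own z axis and vertical below 0.1 rad) or (horizontal distance between cover2_grip and movement4_center below 0.018 m and height (world z) of cover2_grip below 0.036 m and angle between cover2_grip's own z axis and vertical below 0.1 rad)) and ((horizontal distance between cover3_grip and caddy below 0.008 m and angle between cover3_grip's own z axis and vertical below 0.1 rad) or (horizontal distance between cover3_grip and movement1_center below 0.018 m and height (world z) of cover3_grip below 0.036 m and angle between cover3_grip's own z axis and vertical below 0.1 rad) or (horizontal distance between cover3_grip and movement2_center below 0.018 m and height (world z) of cover3_grip below 0.036 m and angle between cover3_grip's own z axis and vertical below 0.1 rad) or (horizontal distance between cover3_grip and movement3_center below 0.018 m and height (world z) of cover3_grip below 0.036 m and angle between cover3_grip's own z axis and vertical below 0.1 rad) or (horizontal distance between cover3_grip and movement4_center below 0.018 m and height (world z) of cover3_grip below 0.036 m and angle between cover3_grip's own z axis and vertical below 0.1 rad)) and ((horizontal distance between cover4_grip and caddy below 0.008 m and angle between cover4_grip's own z axis and vertical below 0.1 rad) or (horizontal distance between cover4_grip and movement1_center below 0.018 m and height (world z) of cover4_grip below 0.036 m and angle between cover4_grip's own z axis and vertical below 0.1 rad) or (horizontal distance between cover4_grip and movement2_center below 0.018 m and height (world z) of cover4_grip below 0.036 m and angle between cover4_grip's own z axis and vertical below 0.1 rad) or (horizontal distance between cover4_grip and movement3_center below 0.018 m and height (world z) of cover4_grip below 0.036 m and angle between cover4_grip's own z axis and vertical below 0.1 rad) or (horizontal distance between cover4_grip and movement4_center below 0.018 m and height (world z) of cover4_grip below 0.036 m and angle between cover4_grip's own z axis and vertical below 0.1 rad)) and z of hood_grip in the frame of caddy between 0.151 and 0.159 m and horizontal distance between hood_grip and caddy below 0.006 m and angle between hood_grip's own z axis and vertical below 0.06 rad and angle between the y axis of hood_grip and the y axis of caddy, either way round below 0.25 rad and value of joint each of latch_a, latch_b below 0.002 m); the robot touches nothing.
It fails at once if the loupe is pushed more than 2 cm (distance of loupe_center from where it was at the start of the episode above 0.02 m).
It fails at once if the screwdriver is pushed more than 2 cm (distance of screwdriver_grip from where it was at the start of the episode above 0.02 m).
It fails at once if the rack of dies is pushed more than 2 cm (distance of die_rack_center from where it was at the start of the episode above 0.02 m).
It fails at once if a movement is tipped over (angle between any of movement1_center, movement2_center, movement3_center, movement4_center's own z axis and vertical above 0.6 rad).
Of movement1, movement2, movement3, movement4 only 3 to 4 are there at a start; the rules pass over those that are not, and their reading is None.
At some moment in a run one of movement1, movement2, movement3, movement4 may be knocked a few centimetres aside while the robot is not near it.
It also fails if it takes over 210 s, if anything falls off the work surface, if the arm or the gripper's body presses on something with over 40 N, if the wrist force passes 120 N, or if a joint passes its speed limit or range.

### The arm

A 6-joint arm with a two-finger parallel gripper is mounted at the origin on the work surface. World frame = base frame: x ahead of the robot, y to its left, z up, the work surface at z = 0. Lengths are in m, angles in rad, forces in N, time in s.
With the tool pointing down it reaches from about 0.425 to 0.925 m from the base axis. Payload 12.5 kg.
Tool frame: the origin (TCP) lies midway between the tips of the shut fingers; the grasp point (between the pads) lies env.grasp_offset behind it (env.grasp_offset is the distance from the TCP to the grasp point, in m); z points along the fingers, y is the line along which they close (so a half turn about z gives the same grasp; the last joint's range is limited). The gripper opens to 85 mm and grips with 20 to 120 N. Pads are 22 mm wide; open, the fingers measure 114 mm over their backs; the gripper's body (76 mm by 85 mm) begins 54 mm behind the grasp point. The pads swing forward as they close: fully open they stand 13 mm farther back than shut.
Start: joints at [-1.259, 0.491, 1.559, -0, 1.092, -0.106], TCP at [0.254, -0.571, 0.231] pointing down, gripper open.
Joint ranges: [-3.1, 3.1], [-0.84, 2.19], [0.05, 2.79], [-1.13, 4.28], [0.06, 2.93], [-2.69, 2.69]. Speed limits (rad/s): [2.22, 2.22, 2.79, 3.14, 3.14, 3.14].

### API

Orientations are given as a rotation vector (axis times angle).
In Python, from station import readout, get_image, env gives the robot as it stands.
- The arm moves only by the tool servo_tool, never from a script. Its argument "commands" is a list of rows, each a list of 7 numbers: the shift along the tool's x, y, z in cm, then the turn, a rotation vector about the tool's x, y, z in rad, then the closure, from 0 (fully open) to 1 (shut). In form: [[tx, ty, tz, wx, wy, wz, jaw], ...]. A call has 1 to 8 rows; each row shifts and turns the commanded pose from where the row before left it, along the tool's axes as they then stand; what a row does not reach is not made up. A row lasts 1/12 s, in which the tool goes at most 41.7 mm and 7.16 degrees, less where a joint would pass 70% of its speed; a pose out of reach is approached as far as the arm can. A call is refused whole if a number of a shift passes 4.17 or a number of a turn 0.125, either way. A call with a gripper value outside its range is refused whole. The fingers move at their own pace and stop on an object; "newtons" is the grip in N (left out, the last holds). Time passes only in rows, so rows that do not move let the fingers close. It gives the time, the measured TCP pose, the force, the opening and the grip force at its end, in the units of the state.
- readout.get_state(): the state, without advancing time (a new reading comes with each control period).
- get_image(name): name is "scene" or "top" or "wrist"; returns a dict with "frame" (400x640x3 uint8, red, green, blue), "camera_matrix" (3x3 intrinsics, pixels), "eye" and "rotation" of the camera in the world. Camera axes: x right, y down, z forward; pixel columns grow to the right and rows downward; lengths in m; the calibration is good to about 2 mm. A picture is of the moment at which its call begins. There is no depth.
- env.job_done(): hands the job in; it is judged then, once.
The state is a dict: "time": time; "q": joint angles; "qvel": joint speeds; "effort": joint torques, N m; "position": TCP position; "orientation": TCP orientation; "ft_force": force on the tool from outside, world axes, zero at the start; "ft_torque": the same for the moment, N m; "gripper_width": finger opening in m; "grip_force": force on a finger pad.
Only numpy, scipy, OpenCV 4.12 (cv2) and the standard library are available. Lean on these libraries where they do the work, as an engineer would, in place of code of your own. Each camera call takes 0.05 s, during which the arm holds its last target. There are 200 camera calls.

## Working session

There is one attempt and no reset: what is moved stays moved. The work goes in short steps, Python scripts to look and compute and a tool call to move; the robot and the scene stay as the last step left them, time stands still between calls to the robot, and variables do not carry over. Pictures are saved under pics/ and viewed, at most 14 in all, crops included, and the job is handed in when it is done.

Besides the shell and the picture viewer there is one more tool, called after ">>>" in YAML: its name, and indented under it one key for each argument. servo_tool: Moves the arm, as the interface text tells. Its arguments: {"type":"object","properties":{"commands":{"type":"array"},"newtons":{"type":"number"}},"required":["commands"]}

```bash
ls; mkdir -p pics; cat > h.py <<'E'
import numpy as np, cv2
from station import readout, get_image, env
def shot(n,f):
    d=get_image(n); cv2.imwrite('pics/'+f,d['frame'][:,:,::-1]); np.savez('pics/'+f[:-4]+'.npz',**{k:np.array(v) for k,v in d.items()}); return d
def load(f): return dict(np.load('pics/'+f+'.npz'))
def px2w(d,u,v,z):
    r=d['rotation']@np.linalg.solve(d['camera_matrix'],[u,v,1.]); e=np.array(d['eye']); return e+r*(z-e[2])/r[2]
def w2px(d,p):
    c=d['rotation'].T@(np.array(p)-d['eye']); c=d['camera_matrix']@c; return c[:2]/c[2]
E
python3 - <<'E'
from h import *
s=readout.get_state(); print(s['time'],s['position'],s['orientation'],s['gripper_width'],env.grasp_offset)
for n in ['top','scene','wrist']:
    d=shot(n,n+'0.png'); print(n,d['eye'],np.round(d['rotation'],3).tolist(),d['camera_matrix'].tolist())
E
```

```text
pics
0.0 [ 0.25354753 -0.5710071   0.230735  ] [-3.07220718e+00 -6.51293303e-01  2.21643264e-04] 0.08521997341533963 0.0187
top [ 0.48800515 -0.07641498  0.97475486] [-2.174, 2.134, -0.127] [[413.1749198545974, 0.0, 322.29989885799097], [0.0, 413.1749198545974, 196.0263597442108], [0.0, 0.0, 1.0]]
scene [ 1.2402789  -0.39593901  0.91484285] [-2.082, -1.279, 0.511] [[496.1246056031823, 0.0, 315.21320984981645], [0.0, 496.1246056031823, 198.91783693965067], [0.0, 0.0, 1.0]]
wrist [ 0.31923489 -0.54260585  0.37297659] [2.427, -1.578, -0.225] [[353.1269956828365, 0.0, 317.1701011127188], [0.0, 353.1269956828365, 198.2218939601485], [0.0, 0.0, 1.0]]
```

View pics/top0.png

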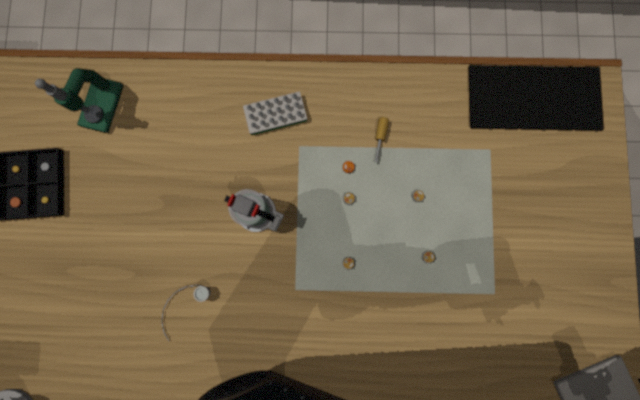

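View pics/scene0.png

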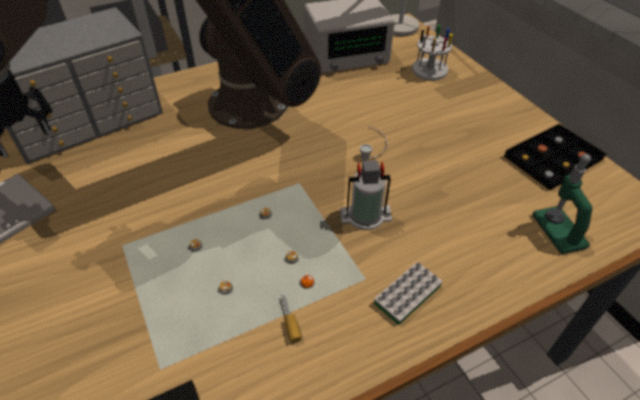

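```bash
python3 - <<'E'
s=open('h.py').read()
s=s.replace("return d\ndef load","return fix(d)\ndef load").replace("return dict(np.load('pics/'+f+'.npz'))","return fix(dict(np.load('pics/'+f+'.npz')))")
s=s.replace("def shot","def fix(d):\n    d=dict(d); r=np.array(d['rotation'])\n    d['rotation']=cv2.Rodrigues(r)[0] if r.size==3 else r; return d\ndef shot",1)
open('h.py','w').write(s)
E
python3 - <<'E'
from h import *
d=load('top0'); 
for u,v in [(349,198),(418,196),(349,263),(428,257)]: print('mov',px2w(d,u,v,.015))
print('orange',px2w(d,349,167,.015),'loupe',px2w(d,201,294,.034),'driver',px2w(d,382,128,.01),px2w(d,378,160,.005),'rack',px2w(d,276,113,.04))
f=d['frame']
a=cv2.resize(f[175:245,210:315],None,fx=7,fy=7,interpolation=cv2.INTER_CUBIC)
cv2.imwrite('pics/c1.png',a[:,:,::-1])
s=load('scene0')['frame'][150:240,320:410]
cv2.imwrite('pics/c2.png',cv2.resize(s,None,fx=6,fy=6,interpolation=cv2.INTER_CUBIC)[:,:,::-1])
E
```

```text
mov [ 0.60444914 -0.1312258   0.015     ]
mov [ 0.61214704 -0.29240833  0.015     ]
mov [ 0.45429379 -0.13290642  0.015     ]
mov [ 0.47141584 -0.31398728  0.015     ]
orange [ 0.67816088 -0.13040078  0.015     ] loupe [0.38020073 0.1976342  0.034     ] driver [ 0.77577449 -0.20879848  0.01      ] [ 0.69840271 -0.20003688  0.005     ] rack [0.79860541 0.04320165 0.04      ]
```

View pics/c1.png

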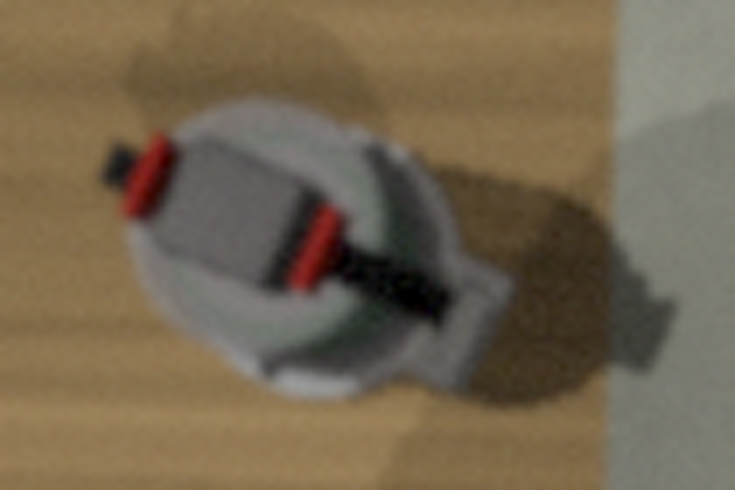

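View pics/c2.png

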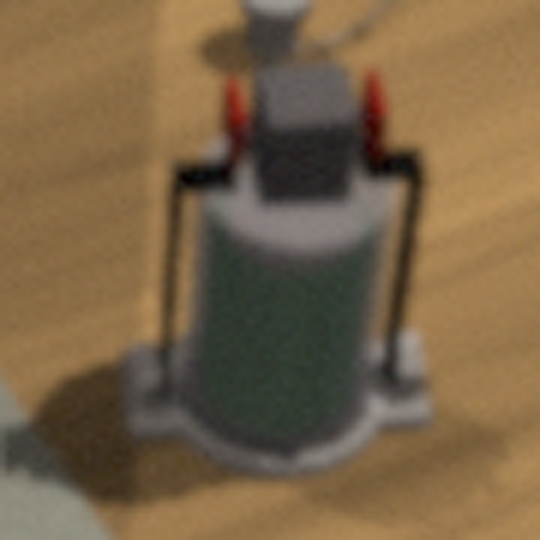

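```bash
python3 - <<'E'
from h import *
d=load('top0'); c=lambda x,y,z:px2w(d,210+(x+.5)/7-.5,175+(y+.5)/7-.5,z)
a=c(147,175,.165);b=c(318,248,.165); print(a,b,(a+b)/2,np.linalg.norm(a-b)); v=a-b; print('ang y-axis',np.arctan2(v[1],v[0]))
print('neck',c(237,212,.169)); print('disc extents',c(290,395,.008),c(125,230,.008))
s=load('scene0'); c=lambda x,y,z:px2w(s,320+(x+.5)/6-.5,150+(y+.5)/6-.5,z)
a=c(237,115,.155);b=c(376,105,.155);print(a,b,(a+b)/2)
print('neck',c(303,95,.169))
w=load('wrist0'); st=readout.get_state()
T=cv2.Rodrigues(np.array(st['orientation']))[0]; print('tool',T.round(3).tolist()); print('cam in tool',T.T@(w['eye']-st['position']), (T.T@w['rotation']).round(3).tolist())
E
```

```text
[0.57878937 0.11114059 0.165     ] [0.55902928 0.0620293  0.165     ] [0.56890933 0.08658495 0.165     ] 0.05293750445208239
ang y-axis 1.1882629005764123
neck [0.56837526 0.08446844 0.169     ]
disc extents [0.52342999 0.09627989 0.008     ] [0.57765443 0.15403738 0.008     ]
[0.55509136 0.06289501 0.155     ] [0.57389432 0.11232193 0.155     ] [0.56449284 0.08760847 0.155     ]
neck [0.56934919 0.08175199 0.169     ]
tool [[0.914, 0.406, -0.0], [0.406, -0.914, 0.001], [0.0, -0.001, -1.0]]
cam in tool [ 0.07162021  0.00050053 -0.14210519] [[-0.0, -0.96, -0.28], [1.0, -0.0, 0.001], [-0.001, -0.28, 0.96]]
```

>>> servo_tool:
  commands:
    - [2.31,-1.97,-0.3,0,0,0,0]
    - [2.31,-1.97,-0.3,0,0,0,0]
    - [2.31,-1.97,-0.3,0,0,0,0]
    - [2.31,-1.97,-0.3,0,0,0,0]
    - [2.31,-1.97,-0.3,0,0,0,0]
    - [2.31,-1.97,-0.3,0,0,0,0]
    - [2.31,-1.97,-0.3,0,0,0,0]
    - [2.31,-1.97,-0.3,0,0,0,0]

```text
time: 0.82
position: [0.3589, -0.3508, 0.2553]
orientation: [-3.073, -0.651, 0.0]
ft_force: [-0.7, -0.5, 0.4]
gripper_width: 0.0853
grip_force: 0.0
```

>>> servo_tool:
  commands:
    - [2.31,-1.97,-0.3,0,0,0,0]
    - [2.31,-1.97,-0.3,0,0,0,0]
    - [2.31,-1.97,-0.3,0,0,0,0]
    - [2.31,-1.97,-0.3,0,0,0,0]
    - [2.31,-1.97,-0.3,0,0,0,0]
    - [2.31,-1.97,-0.3,0,0,0,0]
    - [2.31,-1.97,-0.3,0,0,0,0]
    - [2.31,-1.97,-0.3,0,0,0,0]

```text
time: 1.48
position: [0.4638, -0.1317, 0.2794]
orientation: [3.073, 0.652, -0.0]
ft_force: [-0.4, 0.3, -0.8]
gripper_width: 0.0856
grip_force: 0.0
```

>>> servo_tool:
  commands:
    - [2.31,-1.97,-0.3,0,0,0,0]
    - [2.31,-1.97,-0.3,0,0,0,0]
    - [2.31,-1.97,-0.3,0,0,0,0]
    - [2.31,-1.97,-0.3,0,0,0,0]
    - [2.31,-1.97,-0.3,0,0,0,0]
    - [2.31,-1.97,-0.3,0,0,0,0]
    - [2.31,-1.97,-0.3,0,0,0,0]
    - [2.31,-1.97,-0.3,0,0,0,0]

```text
time: 2.15
position: [0.5688, 0.0874, 0.3033]
orientation: [3.073, 0.652, -0.001]
ft_force: [0.4, -1.0, 0.2]
gripper_width: 0.0855
grip_force: 0.0
```

>>> servo_tool:
  commands:
    - [0,0,0,0,0,-0.123,0]
    - [0,0,0,0,0,-0.123,0]
    - [0,0,0,0,0,-0.123,0]
    - [0,0,0,0,0,-0.123,0]
    - [0,0,0,0,0,-0.123,0]
    - [0,0,0,0,0,-0.123,0]
    - [0,0,0,0,0,-0.123,0]
    - [0,0,0,0,0,-0.123,0]

```text
time: 2.82
position: [0.5684, 0.0858, 0.303]
orientation: [-2.395, -2.033, 0.001]
ft_force: [-0.9, 0.7, 0.9]
gripper_width: 0.0854
grip_force: 0.0
```

>>> servo_tool:
  commands:
    - [0,0,0,0,0,-0.123,0]
    - [0,0,0,0,0,-0.123,0]
    - [0,0,0,0,0,-0.123,0]
    - [0,0,0,0,0,-0.123,0]
    - [0,0,0,0,0,-0.123,0]
    - [0,0,0,0,0,-0.123,0]
    - [0,0,0,0,0,-0.123,0]
    - [0,0,0,0,0,-0.123,0]

```text
time: 3.48
position: [0.5684, 0.0859, 0.303]
orientation: [-1.15, -2.923, 0.0]
ft_force: [0.3, -0.3, 0.3]
gripper_width: 0.0852
grip_force: 0.0
```

>>> servo_tool:
  commands:
    - [0,0,0,0,0,-0.123,0]
    - [0,0,0,0,0,-0.123,0]
    - [0,0,0,0,0,-0.123,0]
    - [0,0,0,0,0,0,0]
    - [0,0,0,0,0,0,0]

```text
time: 3.9
position: [0.5684, 0.0858, 0.3031]
orientation: [-0.61, -3.082, 0.0]
ft_force: [0.2, 1.1, 0.6]
gripper_width: 0.0856
grip_force: 0.0
```

```bash
cat >> h.py <<'E'
def tool():
    s=readout.get_state(); R=cv2.Rodrigues(np.array(s['orientation']))[0]; return s,np.array(s['position']),R
def rel(target,yaw=None):
    "shift in tool axes (cm) and tool wz to bring TCP to target with tool-x yaw"
    s,p,R=tool(); y=np.arctan2(R[1,0],R[0,0])
    print('t',s['time'],'p',p.round(4),'yaw',round(y,3),'tilt',R[:,2].round(4)[:2],'q',np.round(s['q'],2)[[0,5]],'w',round(s['gripper_width'],4),'gf',s['grip_force'],'f',np.round(s['ft_force'],1))
    if target is not None: print('shift cm',(R.T@(np.array(target)-p)*100).round(2),'wz',None if yaw is None else round(-(((yaw-y+np.pi)%(2*np.pi))-np.pi),3))
E
python3 - <<'E'
from h import *
rel([.568,.086,.138],2.76)
d=shot('wrist','w1.png')
E
```

```text
t 3.9 p [0.5684 0.0858 0.3031] yaw 2.751 tilt [-0.0003 -0.0001] q [ 0.04 -1.15] w 0.0856 gf 0.0 f [0.2 1.1 0.6]
shift cm [ 0.04  0.   16.51] wz -0.009
```

View pics/w1.png

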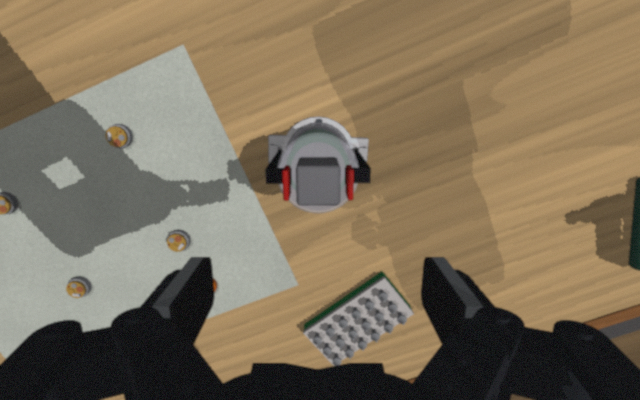

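```bash
python3 - <<'E'
from h import *
d=load('w1')
f=d['frame'].astype(int)
m=((f[...,0]>120)&(f[...,1]<60)&(f[...,2]<60)).astype(np.uint8)
n,l,s,c=cv2.connectedComponentsWithStats(m)
for i in range(1,n):
    if s[i,4]>30: print(s[i],c[i],px2w(d,*c[i],.157))
b=[c[i] for i in range(1,n) if s[i,4]>100]
h=cv2.cvtColor(d['frame'],cv2.COLOR_RGB2HSV)
for p in [(.568,.086,.169),(.568,.086,.008)]: print(w2px(d,p))
cr=d['frame'][105:225,255:385]; cv2.imwrite('pics/c3.png',cv2.resize(cr,None,fx=5,fy=5,interpolation=cv2.INTER_CUBIC)[:,:,::-1])
E
```

```text
[283 171   6  29 147] [285.51020408 184.76870748] [0.56002377 0.06009824 0.157     ]
[348 171   5  29 112] [350.42857143 186.125     ] [0.58192546 0.11018475 0.157     ]
[317.58685138 185.41306363]
[317.54874967 153.54163427]
```

View pics/c3.png

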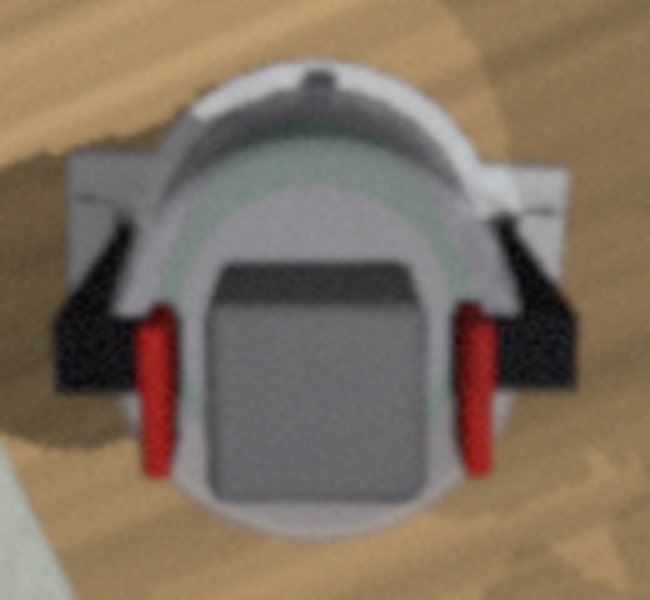

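>>> servo_tool:
  commands:
    - [0.05,0,3,0,0,0,0]
    - [0,0,3,0,0,0,0]
    - [0,0,3,0,0,0,0]
    - [0,0,3,0,0,0,0]
    - [0,0,2,0,0,0,0]
    - [0,0,1.5,0,0,0,0]
    - [0,0,1.3,0,0,0,0]
    - [0,0,0,0,0,0,0]

```text
time: 4.62
position: [0.567, 0.0859, 0.1329]
orientation: [-0.608, -3.078, 0.002]
ft_force: [-0.1, 0.5, -0.4]
gripper_width: 0.0854
grip_force: 0.0
```

>>> servo_tool:
  commands:
    - [0,0,0,0,0,0,1]
    - [0,0,0,0,0,0,1]
    - [0,0,0,0,0,0,1]
    - [0,0,0,0,0,0,1]
    - [0,0,0,0,0,0,1]
    - [0,0,0,0,0,0,1]
    - [0,0,0,0,0,0,1]
    - [0,0,0,0,0,0,1]
  newtons: 50

```text
time: 5.28
position: [0.569, 0.0861, 0.1376]
orientation: [0.604, 3.079, 0.001]
ft_force: [-2.0, 1.1, 13.2]
gripper_width: 0.0406
grip_force: 50.7
```

```bash
python3 - <<'E'
from h import *
rel(None)
E
```

```text
t 5.2833 p [0.569  0.0861 0.1376] yaw 2.754 tilt [0.004 0.   ] q [ 0.04 -1.15] w 0.0406 gf 50.71543335914612 f [-2.   1.1 13.2]
```

```bash
python3 - <<'E'
from h import *
d=shot('wrist','w2.png'); s=shot('scene','s2.png')
a=cv2.resize(d['frame'][150:400,190:450],None,fx=1.9,fy=1.9); b=cv2.resize(s['frame'][130:240,320:420],(500,550),interpolation=cv2.INTER_CUBIC)[:475]
cv2.imwrite('pics/c4.png',np.hstack([a[:475,:300*1+194],b])[:,:800,::-1])
E
```

```text
(no output)
```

View pics/c4.png

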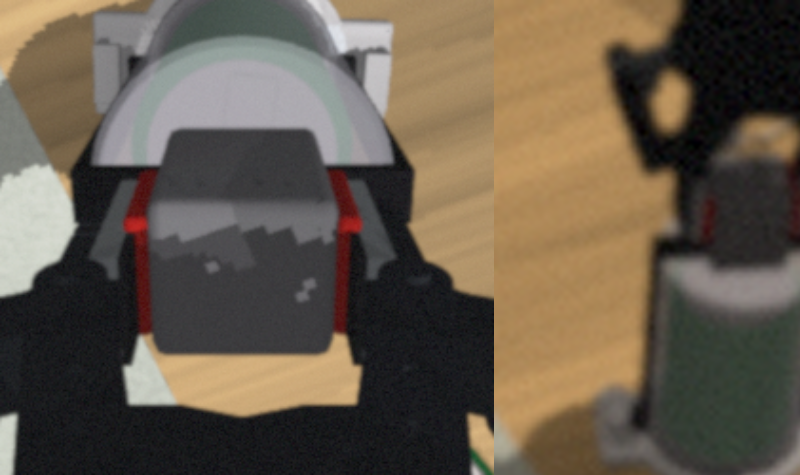

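>>> servo_tool:
  commands:
    - [0,0,-0.5,0,0,0,1]
    - [0,0,-0.5,0,0,0,1]
    - [0,0,-0.5,0,0,0,1]
    - [0,0,-0.5,0,0,0,1]
    - [0,0,-0.5,0,0,0,1]
    - [0,0,0,0,0,0,1]

```text
time: 5.88
position: [0.5684, 0.086, 0.1614]
orientation: [0.604, 3.082, 0.0]
ft_force: [-0.5, -0.2, -2.4]
gripper_width: 0.04
grip_force: 51.5
```

```bash
python3 - <<'E'
from h import *
rel(None)
d=shot('wrist','w3.png');
cv2.imwrite('pics/c5.png',d['frame'][100:400,190:450,::-1])
E
```

```text
t 5.8833 p [0.5684 0.086  0.1614] yaw 2.755 tilt [ 0.0015 -0.    ] q [ 0.04 -1.15] w 0.04 gf 51.493892669677734 f [-0.5 -0.2 -2.4]
```

View pics/c5.png

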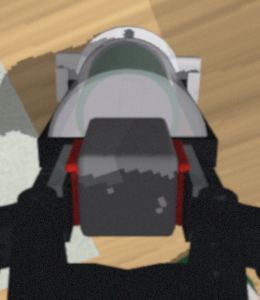

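>>> servo_tool:
  commands:
    - [0,0,-2,0,0,0,1]
    - [0,0,-2,0,0,0,1]
    - [0,0,-2,0,0,0,1]
    - [0,0,-2,0,0,0,1]
    - [0,0,-2,0,0,0,1]
    - [0,0,-1.4,0,0,0,1]
    - [0,0,0,0,0,0,1]

```text
time: 6.52
position: [0.5688, 0.0861, 0.2768]
orientation: [0.603, 3.079, 0.001]
ft_force: [0.1, -0.9, -2.3]
gripper_width: 0.0399
grip_force: 51.5
```

>>> servo_tool:
  commands:
    - [0.2,1.5,0,0,0,0,1]
    - [0.3,3,0,0,0,0,1]
    - [0.3,3,0,0,0,0,1]
    - [0.3,3,0,0,0,0,1]
    - [0.3,3,0,0,0,0,1]
    - [0.3,3,0,0,0,0,1]
    - [0.1,1.6,0,0,0,0,1]
    - [0,0,0,0,0,0,1]

```text
time: 7.18
position: [0.6196, 0.2634, 0.2719]
orientation: [-0.599, -3.082, 0.001]
ft_force: [-0.6, -0.2, -2.5]
gripper_width: 0.0399
grip_force: 51.5
```

>>> servo_tool:
  commands:
    - [0,0,2,0,0,0,1]
    - [0,0,3,0,0,0,1]
    - [0,0,3,0,0,0,1]
    - [0,0,2.5,0,0,0,1]
    - [0,0,1.5,0,0,0,1]
    - [0,0,1,0,0,0,1]
    - [0,0,0.5,0,0,0,1]
    - [0,0,0,0,0,0,1]

```text
time: 7.85
position: [0.6193, 0.26, 0.1382]
orientation: [-0.604, -3.082, 0.001]
ft_force: [-0.3, 0.3, -2.5]
gripper_width: 0.04
grip_force: 51.5
```

```bash
python3 - <<'E'
from h import *
rel([.62,.26,.1296])
E
```

```text
t 7.85 p [0.6193 0.26   0.1382] yaw 2.755 tilt [-0.0016 -0.0006] q [ 0.3  -0.88] w 0.04 gf 51.537684202194214 f [-0.3  0.3 -2.5]
shift cm [-0.06  0.03  0.86] wz None
```

>>> servo_tool:
  commands:
    - [0,0,0.4,0,0,0,1]
    - [0,0,0.3,0,0,0,1]
    - [0,0,0,0,0,0,1]
    - [0,0,0.1,0,0,0,1]
    - [0,0,0,0,0,0,1]
    - [0,0,0.1,0,0,0,1]
    - [0,0,0,0,0,0,1]

```text
time: 8.43
position: [0.6196, 0.2605, 0.1303]
orientation: [0.604, 3.083, -0.0]
ft_force: [-0.2, 0.3, -2.8]
gripper_width: 0.0401
grip_force: 51.5
```

>>> servo_tool:
  commands:
    - [0,0,0.1,0,0,0,1]
    - [0,0,0,0,0,0,1]
    - [0,0,0.1,0,0,0,1]
    - [0,0,0,0,0,0,1]

```text
time: 8.77
position: [0.6199, 0.2606, 0.1297]
orientation: [0.603, 3.082, 0.001]
ft_force: [-3.1, 0.1, 10.1]
gripper_width: 0.0402
grip_force: 52.6
```

>>> servo_tool:
  commands:
    - [0,0,0.1,0,0,0,1]
    - [0,0,0,0,0,0,1]

```text
time: 8.93
position: [0.62, 0.2606, 0.1297]
orientation: [0.603, 3.081, 0.002]
ft_force: [-5.7, -1.5, 18.0]
gripper_width: 0.0399
grip_force: 53.3
```

>>> servo_tool:
  commands:
    - [0,0,-0.2,0,0,0,1]
    - [0,0,0,0,0,0,0.6]
    - [0,0,0,0,0,0,0.4]
    - [0,0,0,0,0,0,0]
    - [0,0,0,0,0,0,0]
    - [0,0,0,0,0,0,0]
    - [0,0,0,0,0,0,0]
    - [0,0,0,0,0,0,0]

```text
time: 9.6
position: [0.6197, 0.2604, 0.1293]
orientation: [0.604, 3.083, -0.0]
ft_force: [-0.4, -0.9, 0.0]
gripper_width: 0.0853
grip_force: 0.0
```

>>> servo_tool:
  commands:
    - [0,0,-2,0,0,0,0]
    - [0,0,-3,0,0,0,0]
    - [0,0,-3,0,0,0,0]
    - [0,0,-3,0,0,0,0]
    - [0,0,-3,0,0,0,0]
    - [0,0,-2,0,0,0,0]
    - [0,0,0,0,0,0,0]

```text
time: 10.18
position: [0.6207, 0.2608, 0.2944]
orientation: [0.602, 3.077, 0.005]
ft_force: [0.5, 0.7, 0.5]
gripper_width: 0.0852
grip_force: 0.0
```

>>> servo_tool:
  commands:
    - [-0.2,-1.5,0,0,0,0,0]
    - [-0.3,-3,0,0,0,0,0]
    - [-0.3,-3,0,0,0,0,0]
    - [-0.3,-3,0,0,0,0,0]
    - [-0.3,-3,0,0,0,0,0]
    - [-0.3,-3,0,0,0,0,0]
    - [-0.1,-1.6,0,0,0,0,0]
    - [0,0,0,0,0,0,0]

```text
time: 10.85
position: [0.5671, 0.0834, 0.2889]
orientation: [-0.608, -3.082, 0.001]
ft_force: [0.4, 0.7, 0.0]
gripper_width: 0.0855
grip_force: 0.0
```

```bash
python3 - <<'E'
from h import *
rel([.568,.086,.105])
d=shot('wrist','w4.png'); print(w2px(d,(.568,.086,.118)))
E
```

```text
t 10.85 p [0.5671 0.0834 0.2889] yaw 2.752 tilt [-0.0008 -0.0006] q [ 0.03 -1.15] w 0.0855 gf 0.0 f [0.4 0.7 0. ]
shift cm [1.000e-02 2.800e-01 1.839e+01] wz None
[320.6520457  175.76414509]
```

View pics/w4.png

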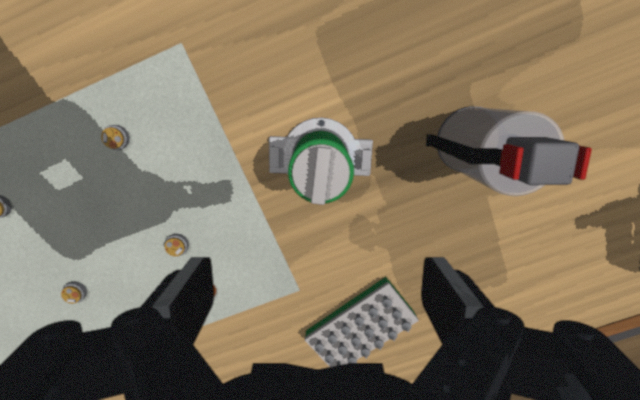

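```bash
python3 - <<'E'
from h import *
d=load('w4'); f=d['frame']
g=cv2.cvtColor(f,cv2.COLOR_RGB2GRAY)
cv2.imwrite('pics/c6.png',cv2.resize(f[115:215,265:380],None,fx=6,fy=6,interpolation=cv2.INTER_CUBIC)[:,:,::-1])
h=cv2.cvtColor(f,cv2.COLOR_RGB2HSV)
m=((h[...,1]<60)&(h[...,2]>150)).astype(np.uint8); m[:140]=0;m[210:]=0;m[:,:290]=0;m[:,352:]=0
# green cap ring
gr=((h[...,0]>55)&(h[...,0]<85)&(h[...,1]>120)).astype(np.uint8); gr[215:]=0; gr[:115]=0
ys,xs=np.nonzero(gr); print('green',xs.min(),xs.max(),ys.min(),ys.max())
# cap top ellipse prediction
t=np.linspace(0,2*np.pi,60); P=np.array([w2px(d,(.568+.032*np.cos(a),.086+.032*np.sin(a),.100)) for a in t]); print(P.min(0),P.max(0))
for u,v in [(115,137),(175,244),(72,292)]:
    print(px2w(d,u,v,.015))
E
```

```text
green 289 468 131 201
[287.05183033 137.90178102] [353.963696   203.58128427]
[ 0.45553046 -0.12702235  0.015     ]
[ 0.60173411 -0.12772081  0.015     ]
[ 0.61076609 -0.28842329  0.015     ]
```

View pics/c6.png

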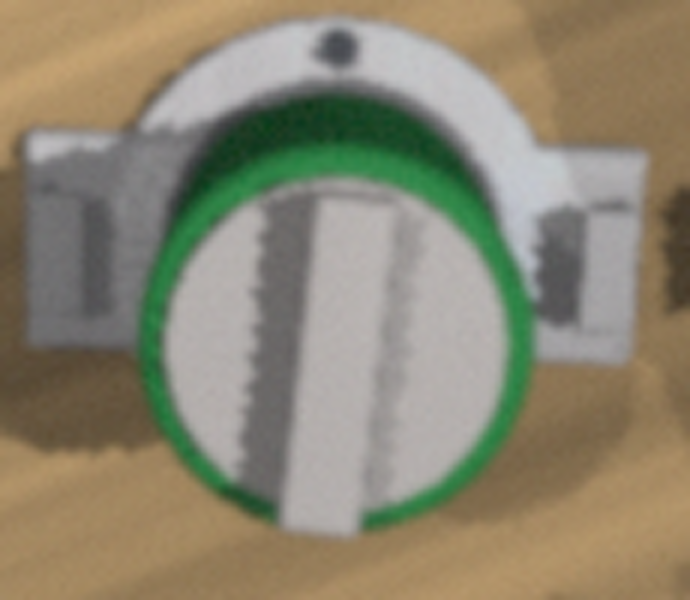

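>>> servo_tool:
  commands:
    - [0,0.3,3,0,0,0,0]
    - [0,0,3,0,0,0.11,0]
    - [0,0,3,0,0,0,0]
    - [0,0,3,0,0,0,0]
    - [0,0,2.5,0,0,0,0]
    - [0,0,2,0,0,0,0]
    - [0,0,1,0,0,0,0]
    - [0,0,0.5,0,0,0,0]

```text
time: 11.57
position: [0.5688, 0.0896, 0.1076]
orientation: [-0.771, -3.043, 0.001]
ft_force: [0.5, 0.6, 0.4]
gripper_width: 0.085
grip_force: 0.0
```

>>> servo_tool:
  commands:
    - [0,0,0.2,0,0,0,0]
    - [0,0,0,0,0,0,0]

```text
time: 11.73
position: [0.5695, 0.0891, 0.1077]
orientation: [0.772, 3.045, 0.0]
ft_force: [-1.6, 0.4, 0.1]
gripper_width: 0.0852
grip_force: 0.0
```

>>> servo_tool:
  commands:
    - [0,0,0,0,0,0,1]
    - [0,0,0,0,0,0,1]
    - [0,0,0,0,0,0,1]
    - [0,0,0,0,0,0,1]
    - [0,0,0,0,0,0,1]
    - [0,0,0,0,0,0,1]
    - [0,0,0,0,0,0,1]
    - [0,0,0,0,0,0,1]
  newtons: 40

```text
time: 12.4
position: [0.5693, 0.0887, 0.1076]
orientation: [0.772, 3.045, -0.0]
ft_force: [-1.3, -0.1, 4.6]
gripper_width: 0.0117
grip_force: 42.6
```

```bash
python3 - <<'E'
from h import *
rel([.568,.0865,.107])
E
```

```text
t 12.4 p [0.5693 0.0887 0.1076] yaw 2.645 tilt [ 0.0004 -0.0002] q [ 0.04 -1.03] w 0.0117 gf 42.64510631561279 f [-1.3 -0.1  4.6]
shift cm [ 0.01 -0.25  0.06] wz None
```

>>> servo_tool:
  commands:
    - [0,-0.2,0,0,0,0,1]
    - [0,0,0,0,0,0,1]
    - [0,0,0,0,0,0.06,1]
    - [0,0,-0.02,0,0,0.1,1]
    - [0,0,-0.02,0,0,0.1,1]
    - [0,0,-0.02,0,0,0.1,1]
    - [0,0,-0.02,0,0,0.1,1]
    - [0,0,-0.02,0,0,0.1,1]

```text
time: 13.07
position: [0.568, 0.087, 0.1079]
orientation: [-1.59, -2.709, 0.001]
ft_force: [0.3, -0.6, 0.1]
gripper_width: 0.0114
grip_force: 42.1
```

>>> servo_tool:
  commands:
    - [0,0,-0.02,0,0,0.1,1]
    - [0,0,-0.02,0,0,0.1,1]
    - [0,0,-0.02,0,0,0.1,1]
    - [0,0,-0.02,0,0,0.1,1]
    - [0,0,-0.02,0,0,0.1,1]
    - [0,0,-0.02,0,0,0.1,1]
    - [0,0,0,0,0,0.04,1]
    - [0,0,0,0,0,0,1]

```text
time: 13.73
position: [0.568, 0.087, 0.1091]
orientation: [-2.359, -2.075, 0.001]
ft_force: [-0.5, 0.4, -0.9]
gripper_width: 0.0116
grip_force: 42.1
```

>>> servo_tool:
  commands:
    - [0,0,-0.5,0,0,0,1]
    - [0,0,-1,0,0,0,1]
    - [0,0,-1.5,0,0,0,1]
    - [0,0,-2,0,0,0,1]
    - [0,0,-2,0,0,0,1]
    - [0,0,0,0,0,0,1]
    - [0,0,0,0,0,0,1]

```text
time: 14.32
position: [0.5686, 0.0871, 0.1809]
orientation: [2.355, 2.077, 0.003]
ft_force: [-0.4, -0.9, -1.5]
gripper_width: 0.0119
grip_force: 42.1
```

```bash
python3 - <<'E'
from h import *
rel([.455,-.129,.15])
d=shot('wrist','w5.png')
t=shot('top','t5.png'); f=cv2.resize(t['frame'][130:300,190:480],None,fx=1.4,fy=1.4)
cv2.imwrite('pics/c7.png',np.vstack([d['frame'][:330,:406],f[:,:406]])[:,:,::-1])
E
```

```text
t 14.3167 p [0.5686 0.0871 0.1809] yaw 1.446 tilt [0.0027 0.    ] q [0.04 0.16] w 0.0119 gf 42.07128569483757 f [-0.4 -0.9 -1.5]
shift cm [-22.86  -8.58   3.06] wz None
```

View pics/c7.png

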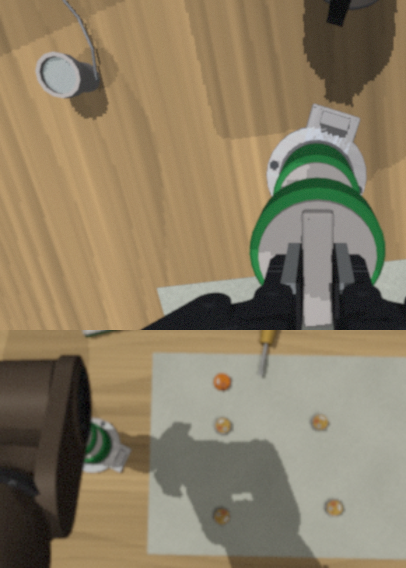

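```bash
cat >> h.py <<'E'
M={'A':(.455,-.130),'B':(.603,-.129),'C':(.611,-.290),'D':(.471,-.312)}
def find(d):
    h=cv2.cvtColor(d['frame'],cv2.COLOR_RGB2HSV)
    m=((h[...,1]>75)&(h[...,0]<25)&(h[...,2]>50)).astype(np.uint8)
    hull=np.int32([w2px(d,p) for p in [(.71,-.03,0),(.71,-.45,0),(.40,-.45,0),(.40,-.03,0)]])
    k=np.zeros_like(m); cv2.fillConvexPoly(k,hull,1); m*=k
    n,l,s,c=cv2.connectedComponentsWithStats(cv2.morphologyEx(m,cv2.MORPH_CLOSE,np.ones((3,3),np.uint8)))
    for i in range(1,n):
        if 20<s[i,4]<2500:
            p=px2w(d,*c[i],.012)[:2]; print(s[i].tolist(),p.round(4),min((np.hypot(*(p-q)).round(3),k) for k,q in M.items()))
E
python3 - <<'E'
from h import *
find(load('top0'));print();find(load('t5'));print();find(load('w4'))
E
```

```text
[342, 161, 13, 12, 130] [ 0.6799 -0.1284] (np.float64(0.077), 'B')
[413, 191, 12, 10, 80] [ 0.6126 -0.2933] (np.float64(0.004), 'C')
[344, 193, 11, 10, 88] [ 0.6053 -0.1318] (np.float64(0.004), 'B')
[423, 252, 12, 11, 99] [ 0.4718 -0.3164] (np.float64(0.004), 'D')
[343, 258, 11, 11, 99] [ 0.4542 -0.1314] (np.float64(0.002), 'A')

[342, 161, 13, 12, 127] [ 0.6798 -0.1287] (np.float64(0.077), 'B')
[413, 191, 11, 10, 75] [ 0.6123 -0.2932] (np.float64(0.004), 'C')
[344, 193, 11, 10, 82] [ 0.6046 -0.1321] (np.float64(0.003), 'B')
[423, 252, 12, 10, 86] [ 0.472  -0.3154] (np.float64(0.004), 'D')
[343, 258, 11, 11, 98] [ 0.4546 -0.1311] (np.float64(0.001), 'A')

[101, 127, 23, 22, 310] [ 0.4543 -0.1318] (np.float64(0.002), 'A')
[0, 203, 4, 13, 37] [ 0.478  -0.3076] (np.float64(0.008), 'D')
[165, 238, 20, 18, 244] [ 0.6049 -0.132 ] (np.float64(0.004), 'B')
[61, 286, 20, 16, 214] [ 0.613  -0.2941] (np.float64(0.005), 'C')
[213, 286, 3, 10, 21] [ 0.681  -0.1133] (np.float64(0.08), 'B')
```

>>> servo_tool:
  commands:
    - [-1.5,-0.55,0,0,0,0,1]
    - [-3,-1.15,0,0,0,0,1]
    - [-3,-1.15,0,0,0,0,1]
    - [-3,-1.15,0,0,0,0,1]
    - [-3,-1.15,0,0,0,0,1]
    - [-3,-1.15,0,0,0,0,1]
    - [-3,-1.15,0,0,0,0,1]
    - [-2.4,-0.9,0,0,0,0,1]

```text
time: 15.08
position: [0.4558, -0.1215, 0.1788]
orientation: [-2.356, -2.076, 0.001]
ft_force: [0.5, -0.1, -0.6]
gripper_width: 0.0114
grip_force: 42.1
```

>>> servo_tool:
  commands:
    - [-0.9,-0.3,1,0,0,0,1]
    - [0,0,2,0,0,0,1]
    - [0,0,2,0,0,0,1]
    - [0,0,1,0,0,0,1]
    - [0,0,0,0,0,0,1]
    - [0,0,0,0,0,0,1]

```text
time: 15.58
position: [0.453, -0.1284, 0.1189]
orientation: [-2.356, -2.076, 0.002]
ft_force: [-0.5, 0.7, -0.5]
gripper_width: 0.0115
grip_force: 42.0
```

```bash
python3 - <<'E'
from h import *
find(shot('wrist','w6.png')); print(); find(shot('top','t6.png'));
rel([.455,-.129,.030])
E
```

```text
[601, 137, 39, 42, 1272] [ 0.6719 -0.1282] (np.float64(0.069), 'B')
[509, 158, 37, 35, 825] [ 0.6048 -0.132 ] (np.float64(0.003), 'B')
[527, 346, 18, 13, 93] [ 0.6195 -0.2867] (np.float64(0.009), 'C')

[342, 161, 13, 12, 130] [ 0.6799 -0.1284] (np.float64(0.077), 'B')
[413, 191, 11, 10, 79] [ 0.6126 -0.2931] (np.float64(0.003), 'C')
[344, 193, 11, 11, 89] [ 0.6051 -0.1318] (np.float64(0.003), 'B')
[330, 233, 10, 14, 27] [ 0.5067 -0.1009] (np.float64(0.059), 'A')
[309, 238, 24, 48, 195] [ 0.4451 -0.064 ] (np.float64(0.067), 'A')
[342, 241, 56, 47, 1423] [ 0.4501 -0.1771] (np.float64(0.047), 'A')
[423, 252, 12, 11, 90] [ 0.4721 -0.3146] (np.float64(0.003), 'D')
[327, 280, 10, 7, 41] [ 0.4063 -0.0922] (np.float64(0.062), 'A')
t 15.6833 p [ 0.4537 -0.1284  0.1199] yaw 1.445 tilt [ 0.0002 -0.0002] q [-0.42 -0.29] w 0.0115 gf 42.04488605260849 f [ 0.6  0.7 -0.3]
shift cm [-0.04  0.13  8.99] wz None
```

View pics/w6.png

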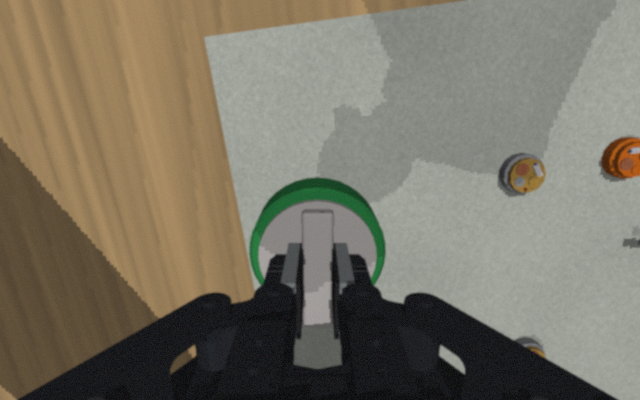

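>>> servo_tool:
  commands:
    - [-0.3,0,2,0,0,0,1]
    - [0,0,2,0,0,0,1]
    - [0,0,1.5,0,0,0,1]
    - [0,0,1.5,0,0,0,1]
    - [0,0,1,0,0,0,1]
    - [0,0,0.5,0,0,0,1]
    - [0,0,0,0,0,0,1]
    - [0,0,0,0,0,0,1]

```text
time: 16.35
position: [0.4536, -0.1314, 0.0351]
orientation: [2.356, 2.077, 0.0]
ft_force: [1.0, -0.3, -0.6]
gripper_width: 0.0119
grip_force: 42.1
```

>>> servo_tool:
  commands:
    - [0,0,0.2,0,0,0,1]
    - [0,0,0,0,0,0,1]
    - [0,0,0.2,0,0,0,1]
    - [0,0,0,0,0,0,1]

```text
time: 16.68
position: [0.4534, -0.1313, 0.0306]
orientation: [2.357, 2.077, 0.0]
ft_force: [-0.6, 0.0, -1.0]
gripper_width: 0.0115
grip_force: 42.1
```

>>> servo_tool:
  commands:
    - [0,0,0.1,0,0,0,1]
    - [0,0,0,0,0,0,1]
    - [0,0,0,0,0,0,1]

```text
time: 16.93
position: [0.4534, -0.1313, 0.0296]
orientation: [2.357, 2.077, 0.0]
ft_force: [-0.5, 0.8, 1.1]
gripper_width: 0.0119
grip_force: 42.3
```

>>> servo_tool:
  commands:
    - [0,0,0.1,0,0,0,1]
    - [0,0,0,0,0,0,1]
    - [0,0,0,0,0,0,1]

```text
time: 17.18
position: [0.4534, -0.1313, 0.0295]
orientation: [2.356, 2.077, 0.0]
ft_force: [-5.1, 1.4, 19.2]
gripper_width: 0.0119
grip_force: 44.5
```

>>> servo_tool:
  commands:
    - [0,0,-0.1,0,0,0,1]
    - [0,0,0,0,0,0,0.5]
    - [0,0,0,0,0,0,0]
    - [0,0,0,0,0,0,0]
    - [0,0,0,0,0,0,0]
    - [0,0,-1,0,0,0,0]
    - [0,0,-2,0,0,0,0]
    - [0,0,-4,0,0,0,0]

```text
time: 17.85
position: [0.452, -0.1308, 0.0982]
orientation: [-2.353, -2.073, 0.004]
ft_force: [1.3, -0.4, -1.3]
gripper_width: 0.0853
grip_force: 0.0
```

>>> servo_tool:
  commands:
    - [0,0,-4,0,0,0,0]
    - [0,0,-4,0,0,0,0]
    - [1.05,0.4,-2,0,0,0,0]
    - [3,1.12,0,0,0,0,0]
    - [3,1.12,0,0,0,0,0]
    - [3,1.12,0,0,0,0,0]
    - [3,1.12,0,0,0,0,0]
    - [3,1.12,0,0,0,0,0]

```text
time: 18.52
position: [0.5333, 0.0219, 0.2003]
orientation: [2.357, 2.077, 0.0]
ft_force: [0.8, -0.7, 0.5]
gripper_width: 0.0852
grip_force: 0.0
```

>>> servo_tool:
  commands:
    - [3,1.12,0,0,0,0,0]
    - [3,1.12,0,0,0,0,0]
    - [1,0.4,0,0,0,0,0]
    - [0,0,0,0,0,-0.12,0]
    - [0,0,0,0,0,-0.12,0]
    - [0,0,0,0,0,-0.12,0]
    - [0,0,0,0,0,-0.12,0]
    - [0,0,0,0,0,-0.12,0]

```text
time: 19.18
position: [0.5676, 0.0862, 0.2]
orientation: [-1.63, -2.686, 0.001]
ft_force: [-0.3, -0.7, -0.1]
gripper_width: 0.0853
grip_force: 0.0
```

>>> servo_tool:
  commands:
    - [0,0,0,0,0,-0.12,0]
    - [0,0,0,0,0,-0.12,0]
    - [0,0,0,0,0,-0.12,0]
    - [0,0,0,0,0,-0.12,0]
    - [0,0,0,0,0,-0.12,0]
    - [0,0,0,0,0,0,0]
    - [0,0,0,0,0,0,0]

```text
time: 19.77
position: [0.5678, 0.0862, 0.1999]
orientation: [0.778, 3.044, -0.0]
ft_force: [-0.6, -0.3, 1.0]
gripper_width: 0.0854
grip_force: 0.0
```

```bash
cat >> h.py <<'E'
def barimg(d,z,out):
    "unwarp the plane z at bar top round caddy axis: 0.25 mm/px, world x up, y left; report white bar"
    c=np.array([.568,.0865]); n=400
    src=np.float32([w2px(d,(c[0]+a,c[1]+b,z)) for a,b in [(.05,.05),(.05,-.05),(-.05,-.05),(-.05,.05)]])
    H=cv2.getPerspectiveTransform(src,np.float32([(0,0),(n,0),(n,n),(0,n)])); im=cv2.warpPerspective(d['frame'],H,(n,n))
    cv2.imwrite('pics/'+out,im[:,:,::-1]); return im
E
python3 - <<'E'
from h import *
d=shot('wrist','w7.png'); find(d); barimg(d,.096,'b7.png'); rel([.568,.0865,.086])
barimg(load('w4'),.118,'b4.png')
cv2.imwrite('pics/c8.png',np.hstack([cv2.imread('pics/b4.png'),cv2.imread('pics/b7.png')]))
E
```

```text
[143, 289, 13, 14, 68] [ 0.5967 -0.134 ] (np.float64(0.008), 'B')
[192, 333, 20, 26, 306] [ 0.6781 -0.1193] (np.float64(0.076), 'B')
t 19.8167 p [0.5678 0.0863 0.1998] yaw 2.64 tilt [-0.     -0.0001] q [ 0.04 -1.03] w 0.0851 gf 0.0 f [ 0.4  0.8 -0.7]
shift cm [-0.    0.03 11.38] wz None
```

View pics/c8.png

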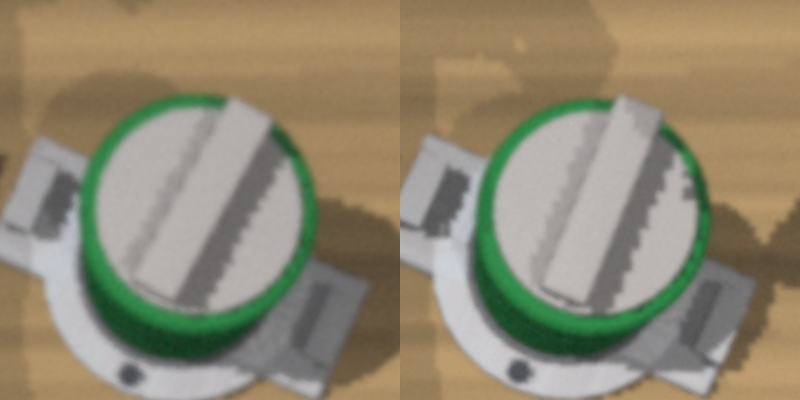

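>>> servo_tool:
  commands:
    - [0,0,2,0,0,-0.07,0]
    - [0,0,3,0,0,-0.07,0]
    - [0,0,3,0,0,0,0]
    - [0,0,2,0,0,0,0]
    - [0,0,1,0,0,0,0]
    - [0,0,0.3,0,0,0,0]
    - [0,0,0,0,0,0,0]

```text
time: 20.4
position: [0.5681, 0.0865, 0.0865]
orientation: [-0.56, -3.091, 0.0]
ft_force: [0.5, -0.2, -0.0]
gripper_width: 0.0855
grip_force: 0.0
```

>>> servo_tool:
  commands:
    - [0,0,0,0,0,0,1]
    - [0,0,0,0,0,0,1]
    - [0,0,0,0,0,0,1]
    - [0,0,0,0,0,0,1]
    - [0,0,0,0,0,0,1]
    - [0,0,0,0,0,0,1]
    - [0,0,0,0,0,0,1]
    - [0,0,0,0,0,0,1]

```text
time: 21.07
position: [0.5682, 0.0866, 0.0869]
orientation: [0.557, 3.091, 0.0]
ft_force: [-1.0, 0.1, 6.3]
gripper_width: 0.0119
grip_force: 41.2
```

>>> servo_tool:
  commands:
    - [0,0,0,0,0,0.06,1]
    - [0,0,-0.02,0,0,0.1,1]
    - [0,0,-0.02,0,0,0.1,1]
    - [0,0,-0.02,0,0,0.1,1]
    - [0,0,-0.02,0,0,0.1,1]
    - [0,0,-0.02,0,0,0.1,1]
    - [0,0,-0.02,0,0,0.1,1]
    - [0,0,-0.02,0,0,0.1,1]

```text
time: 21.73
position: [0.568, 0.0865, 0.0877]
orientation: [-1.671, -2.66, 0.0]
ft_force: [0.2, -0.3, -0.0]
gripper_width: 0.0118
grip_force: 40.5
```

>>> servo_tool:
  commands:
    - [0,0,-0.02,0,0,0.1,1]
    - [0,0,-0.02,0,0,0.1,1]
    - [0,0,-0.02,0,0,0.1,1]
    - [0,0,-0.02,0,0,0.1,1]
    - [0,0,-0.02,0,0,0.1,1]
    - [0,0,0,0,0,0.04,1]
    - [0,0,0,0,0,0,1]

```text
time: 22.32
position: [0.568, 0.0865, 0.0887]
orientation: [-2.317, -2.122, 0.0]
ft_force: [-0.9, -0.1, -1.7]
gripper_width: 0.0118
grip_force: 40.5
```

>>> servo_tool:
  commands:
    - [0,0,-0.5,0,0,0,1]
    - [0,0,-1,0,0,0,1]
    - [0,0,-2,0,0,0,1]
    - [0,0,-3,0,0,0,1]
    - [0,0,-2.5,0,0,0,1]
    - [0,0,-1,0,0,0,1]
    - [0,0,0,0,0,0,1]
    - [0,0,0,0,0,0,1]

```text
time: 22.98
position: [0.5678, 0.0866, 0.1889]
orientation: [2.314, 2.124, 0.001]
ft_force: [0.7, -0.3, -0.9]
gripper_width: 0.0116
grip_force: 40.5
```

```bash
python3 - <<'E'
from h import *
d=shot('wrist','w8.png'); t=shot('top','t8.png'); find(t); rel([.6048,-.131,.03])
rel([.613,-.2925,.03])
b=barimg(d,.074,'b8.png'); cv2.imwrite('pics/c9.png',np.hstack([d['frame'][:400,200:440],b])[:,:,::-1])
E
```

```text
[342, 161, 13, 12, 127] [ 0.6797 -0.1285] (np.float64(0.077), 'B')
[413, 191, 11, 10, 76] [ 0.6124 -0.2934] (np.float64(0.004), 'C')
[344, 193, 11, 10, 77] [ 0.6042 -0.1321] (np.float64(0.003), 'B')
[412, 237, 11, 11, 94] [ 0.5039 -0.2891] (np.float64(0.04), 'D')
t 23.0833 p [0.5674 0.0865 0.1876] yaw 1.485 tilt [-0.0021 -0.0002] q [0.04 0.12] w 0.0116 gf 40.470378398895264 f [ 0.2 -0.4 -0.8]
shift cm [-21.35   5.62  15.75] wz None
t 23.0833 p [0.5674 0.0865 0.1876] yaw 1.485 tilt [-0.0021 -0.0002] q [0.04 0.12] w 0.0116 gf 40.470378398895264 f [ 0.2 -0.4 -0.8]
shift cm [-37.37   7.82  15.75] wz None
```

View pics/c9.png

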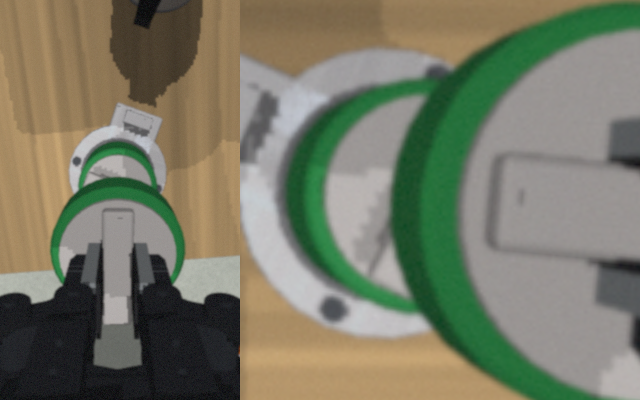

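>>> servo_tool:
  commands:
    - [-1.8,0.38,0,0,0,0,1]
    - [-3.7,0.77,0,0,0,0,1]
    - [-3.7,0.77,0,0,0,0,1]
    - [-3.7,0.77,0,0,0,0,1]
    - [-3.7,0.77,0,0,0,0,1]
    - [-3.7,0.77,0,0,0,0,1]
    - [-3.7,0.77,0,0,0,0,1]
    - [-3.7,0.77,0,0,0,0,1]

```text
time: 23.75
position: [0.6012, -0.1962, 0.1872]
orientation: [-2.313, -2.122, 0.002]
ft_force: [-0.1, 0.2, -1.4]
gripper_width: 0.012
grip_force: 40.5
```

>>> servo_tool:
  commands:
    - [-3.7,0.77,0,0,0,0,1]
    - [-3.7,0.77,0,0,0,0,1]
    - [-2.3,0.5,0,0,0,0,1]
    - [0,0,3,0,0,0,1]
    - [0,0,3,0,0,0,1]
    - [0,0,2,0,0,0,1]
    - [0,0,0,0,0,0,1]
    - [0,0,0,0,0,0,1]

```text
time: 24.42
position: [0.6132, -0.2925, 0.1071]
orientation: [-2.312, -2.122, 0.002]
ft_force: [0.4, -0.2, -0.5]
gripper_width: 0.0114
grip_force: 40.5
```

```bash
python3 - <<'E'
from h import *
find(shot('wrist','w9.png'));rel([.6128,-.293,.031])
E
```

```text
[145, 193, 37, 35, 826] [ 0.5045 -0.2901] (np.float64(0.04), 'D')
t 24.4667 p [ 0.6138 -0.2928  0.1087] yaw 1.485 tilt [-0.0007  0.0004] q [-0.54 -0.46] w 0.0114 gf 40.46101436018944 f [ 0.2 -0.  -0.5]
shift cm [-0.03 -0.1   7.77] wz None
```

D moved to (0.504, -0.290); C is still in place. Lowering on C.

>>> servo_tool:
  commands:
    - [0,-0.1,2,0,0,0,1]
    - [0,0,2,0,0,0,1]
    - [0,0,1.5,0,0,0,1]
    - [0,0,1,0,0,0,1]
    - [0,0,0.7,0,0,0,1]
    - [0,0,0.3,0,0,0,1]
    - [0,0,0,0,0,0,1]
    - [0,0,0,0,0,0,1]

```text
time: 25.13
position: [0.6131, -0.2929, 0.0348]
orientation: [2.314, 2.123, 0.0]
ft_force: [0.1, -0.5, 0.4]
gripper_width: 0.0115
grip_force: 40.5
```

>>> servo_tool:
  commands:
    - [0,0,0.2,0,0,0,1]
    - [0,0,0,0,0,0,1]
    - [0,0,0.1,0,0,0,1]
    - [0,0,0,0,0,0,1]

```text
time: 25.47
position: [0.6128, -0.2927, 0.031]
orientation: [2.315, 2.124, -0.0]
ft_force: [-0.7, 0.5, 0.2]
gripper_width: 0.0118
grip_force: 40.5
```

>>> servo_tool:
  commands:
    - [0,0,0.1,0,0,0,1]
    - [0,0,0,0,0,0,1]
    - [0,0,0,0,0,0,1]

```text
time: 25.72
position: [0.6128, -0.2927, 0.031]
orientation: [2.314, 2.124, 0.0]
ft_force: [-4.0, 1.7, 8.7]
gripper_width: 0.0116
grip_force: 41.5
```

>>> servo_tool:
  commands:
    - [0,0,0.05,0,0,0,1]
    - [0,0,0,0,0,0,1]

```text
time: 25.88
position: [0.6128, -0.2927, 0.031]
orientation: [2.314, 2.123, 0.0]
ft_force: [-4.8, 2.6, 12.6]
gripper_width: 0.0119
grip_force: 42.0
```

>>> servo_tool:
  commands:
    - [0,0,-0.1,0,0,0,1]
    - [0,0,0,0,0,0,0.5]
    - [0,0,0,0,0,0,0]
    - [0,0,0,0,0,0,0]
    - [0,0,0,0,0,0,0]
    - [0,0,-1,0,0,0,0]
    - [0,0,-2,0,0,0,0]
    - [0,0,-4,0,0,0,0]

```text
time: 26.55
position: [0.6111, -0.2918, 0.0978]
orientation: [-2.31, -2.119, 0.003]
ft_force: [0.6, 0.1, 0.0]
gripper_width: 0.0857
grip_force: 0.0
```

>>> servo_tool:
  commands:
    - [0,0,-4,0,0,0,0]
    - [0,0,-4,0,0,0,0]
    - [1.8,-0.38,-2,0,0,0,0]
    - [3.7,-0.76,0,0,0,0,0]
    - [3.7,-0.76,0,0,0,0,0]
    - [3.7,-0.76,0,0,0,0,0]
    - [3.7,-0.76,0,0,0,0,0]
    - [3.7,-0.76,0,0,0,0,0]

```text
time: 27.22
position: [0.588, -0.0852, 0.2012]
orientation: [2.315, 2.123, 0.001]
ft_force: [1.2, -0.4, -0.0]
gripper_width: 0.0854
grip_force: 0.0
```

>>> servo_tool:
  commands:
    - [3.7,-0.76,0,0,0,0,0]
    - [3.7,-0.76,0,0,0,0,0]
    - [3.7,-0.76,0,0,0,0,0]
    - [3.7,-0.76,0,0,0,0,0]
    - [2.3,-0.5,0,0,0,0,0]
    - [0,0,0,0,0,-0.12,0]
    - [0,0,0,0,0,-0.12,0]
    - [0,0,0,0,0,-0.12,0]

```text
time: 27.88
position: [0.5678, 0.0873, 0.2011]
orientation: [1.888, 2.51, 0.0]
ft_force: [0.3, -0.5, 0.7]
gripper_width: 0.0857
grip_force: 0.0
```

>>> servo_tool:
  commands:
    - [0,0,0,0,0,-0.12,0]
    - [0,0,0,0,0,-0.12,0]
    - [0,0,0,0,0,-0.12,0]
    - [0,0,0,0,0,-0.12,0]
    - [0,0,0,0,0,-0.12,0]
    - [0,0,0,0,0,-0.12,0]
    - [0,0,0,0,0,-0.12,0]
    - [0,0,0,0,0,0,0]

```text
time: 28.55
position: [0.5679, 0.0866, 0.201]
orientation: [0.703, 3.061, 0.0]
ft_force: [0.6, 0.1, -0.1]
gripper_width: 0.0855
grip_force: 0.0
```

```bash
cat >> h.py <<'E'
def bar(im):
    "bar angle/centre from unwarped image: bright strip bounded by green cap; axis pixel ~ (200,200)"
    # score a 13x53 mm rectangle of uniform bright pixels with edges at its long sides
    g=cv2.GaussianBlur(cv2.cvtColor(im,cv2.COLOR_RGB2GRAY),(5,5),0).astype(np.float32); best=[]
    gx=cv2.Sobel(g,cv2.CV_32F,1,0)/8; gy=cv2.Sobel(g,cv2.CV_32F,0,1)/8
    s=np.linspace(-90,90,61)
    for a in np.arange(-.75,-.15,.01):
        u=np.array([-np.sin(a)*1.,-np.cos(a)]); n=np.array([np.cos(a),-np.sin(a)])  # world angle a, x up y left
        G=np.zeros_like(g); G=gx*n[0]+gy*n[1]
        for o in range(-16,17,2):
            v=0
            for sd in (-26,26):
                P=np.array([200,200])+np.outer(s,u)+(o+sd)*n
                v+=np.abs(cv2.remap(G,P[:,0].astype(np.float32),P[:,1].astype(np.float32),1)).clip(0,12).mean()
            best.append((round(float(v),2),round(a,2),o*.25))
    best.sort(); return best[-3:]
E
python3 - <<'E'
from h import *
d=shot('wrist','w10.png'); find(shot('top','t10.png')); 
print('check4',bar(cv2.imread('pics/b4.png')),'check3',bar(cv2.imread('pics/b7.png')))
print(bar(barimg(d,.074,'b10.png')[:,:,::-1].copy())); rel([.568,.0865,.065],2.68)
E
```

```text
[342, 161, 13, 12, 127] [ 0.6797 -0.1285] (np.float64(0.077), 'B')
[344, 193, 11, 10, 82] [ 0.6046 -0.1321] (np.float64(0.003), 'B')
[412, 237, 11, 11, 85] [ 0.5037 -0.2884] (np.float64(0.04), 'D')
check4 [(8.62, np.float64(-0.52), 0.0), (8.62, np.float64(-0.5), 0.0), (8.63, np.float64(-0.51), 0.0)] check3 [(9.61, np.float64(-0.4), 0.0), (9.68, np.float64(-0.4), -0.5), (9.71, np.float64(-0.39), -0.5)]
[(9.21, np.float64(-0.53), 0.0), (9.26, np.float64(-0.51), 0.0), (9.31, np.float64(-0.52), 0.0)]
t 28.65 p [0.568  0.0866 0.2009] yaw 2.681 tilt [ 0.0005 -0.    ] q [ 0.04 -1.07] w 0.0856 gf 0.0 f [ 0.1 -0.2  0.7]
shift cm [-0.000e+00 -1.000e-02  1.359e+01] wz 0.001
```

>>> servo_tool:
  commands:
    - [0,0,3,0,0,0.03,0]
    - [0,0,3,0,0,0,0]
    - [0,0,3,0,0,0,0]
    - [0,0,2.2,0,0,0,0]
    - [0,0,1.5,0,0,0,0]
    - [0,0,0.7,0,0,0,0]
    - [0,0,0.2,0,0,0,0]
    - [0,0,0,0,0,0,0]

```text
time: 29.32
position: [0.5681, 0.0866, 0.0646]
orientation: [0.76, 3.048, -0.0]
ft_force: [0.4, 0.0, 0.5]
gripper_width: 0.0851
grip_force: 0.0
```

>>> servo_tool:
  commands:
    - [0,0,0,0,0,0,1]
    - [0,0,0,0,0,0,1]
    - [0,0,0,0,0,0,1]
    - [0,0,0,0,0,0,1]
    - [0,0,0,0,0,0,1]
    - [0,0,0,0,0,0,1]
    - [0,0,0,0,0,0,1]
    - [0,0,0,0,0,0,1]

```text
time: 29.98
position: [0.568, 0.0865, 0.0648]
orientation: [0.757, 3.049, 0.0]
ft_force: [-1.2, 0.3, 6.0]
gripper_width: 0.0116
grip_force: 41.2
```

>>> servo_tool:
  commands:
    - [0,0,0,0,0,0.06,1]
    - [0,0,-0.02,0,0,0.1,1]
    - [0,0,-0.02,0,0,0.1,1]
    - [0,0,-0.02,0,0,0.1,1]
    - [0,0,-0.02,0,0,0.1,1]
    - [0,0,-0.02,0,0,0.1,1]
    - [0,0,-0.02,0,0,0.1,1]
    - [0,0,-0.02,0,0,0.1,1]

```text
time: 30.65
position: [0.5679, 0.0865, 0.0656]
orientation: [-1.84, -2.546, 0.0]
ft_force: [0.8, -0.2, 0.2]
gripper_width: 0.0117
grip_force: 40.5
```

>>> servo_tool:
  commands:
    - [0,0,-0.02,0,0,0.1,1]
    - [0,0,-0.02,0,0,0.1,1]
    - [0,0,-0.02,0,0,0.1,1]
    - [0,0,-0.02,0,0,0.1,1]
    - [0,0,-0.02,0,0,0.1,1]
    - [0,0,0,0,0,0.04,1]
    - [0,0,0,0,0,0,1]

```text
time: 31.23
position: [0.5679, 0.0865, 0.0666]
orientation: [-2.45, -1.967, 0.0]
ft_force: [-0.2, -0.4, 0.0]
gripper_width: 0.0117
grip_force: 40.5
```

>>> servo_tool:
  commands:
    - [0,0,-0.5,0,0,0,1]
    - [0,0,-1,0,0,0,1]
    - [0,0,-2,0,0,0,1]
    - [0,0,-3,0,0,0,1]
    - [0,0,-3,0,0,0,1]
    - [0,0,-2,0,0,0,1]
    - [0,0,0,0,0,0,1]
    - [0,0,0,0,0,0,1]

```text
time: 31.9
position: [0.5682, 0.0866, 0.1833]
orientation: [2.446, 1.969, 0.003]
ft_force: [-0.1, 0.1, -0.3]
gripper_width: 0.0119
grip_force: 40.5
```

```bash
python3 - <<'E'
from h import *
d=shot('wrist','w11.png'); find(shot('top','t11.png')); rel([.504,-.289,.03])
# compare with w8 (cover in hand) for green amount near fingers
for n in ('w5','w8','w11'):
    h=cv2.cvtColor(load(n)['frame'],cv2.COLOR_RGB2HSV); g=((h[...,0]>50)&(h[...,0]<90)&(h[...,1]>100)); ys,xs=np.nonzero(g[:300,220:420]); print(n,g[:300,220:420].sum(),xs.min()+220,xs.max()+220,ys.min())
E
```

```text
[342, 161, 13, 12, 127] [ 0.6797 -0.1285] (np.float64(0.077), 'B')
[344, 193, 11, 10, 78] [ 0.6042 -0.1323] (np.float64(0.003), 'B')
[412, 237, 11, 11, 93] [ 0.5038 -0.2891] (np.float64(0.04), 'D')
t 32.0 p [0.5675 0.0865 0.1813] yaw 1.355 tilt [-0.0009 -0.0001] q [0.04 0.25] w 0.0117 gf 40.508933365345 f [ 0.4 -0.1 -1.3]
shift cm [-38.04   1.84  15.14] wz None
w5 4586 250 384 1
w8 4112 251 384 4
w11 3858 251 384 1
```

>>> servo_tool:
  commands:
    - [-1.8,0.09,0,0,0,0,1]
    - [-3.7,0.18,0,0,0,0,1]
    - [-3.7,0.18,0,0,0,0,1]
    - [-3.7,0.18,0,0,0,0,1]
    - [-3.7,0.18,0,0,0,0,1]
    - [-3.7,0.18,0,0,0,0,1]
    - [-3.7,0.18,0,0,0,0,1]
    - [-3.7,0.18,0,0,0,0,1]

```text
time: 32.67
position: [0.5207, -0.1884, 0.1806]
orientation: [-2.446, -1.968, 0.002]
ft_force: [0.7, 0.2, -0.4]
gripper_width: 0.0115
grip_force: 40.5
```

>>> servo_tool:
  commands:
    - [-3.7,0.18,0,0,0,0,1]
    - [-3.7,0.18,0,0,0,0,1]
    - [-2.9,0.1,0,0,0,0,1]
    - [0,0,3,0,0,0,1]
    - [0,0,3,0,0,0,1]
    - [0,0,2,0,0,0,1]
    - [0,0,0,0,0,0,1]
    - [0,0,0,0,0,0,1]

```text
time: 33.33
position: [0.5036, -0.2881, 0.1005]
orientation: [-2.445, -1.967, 0.001]
ft_force: [0.2, 0.2, -0.9]
gripper_width: 0.0118
grip_force: 40.5
```

```bash
python3 - <<'E'
from h import *
find(shot('wrist','w12.png'));rel([.504,-.2897,.031])
E
```

```text
t 33.3833 p [ 0.5043 -0.2885  0.1018] yaw 1.355 tilt [-0.0008  0.0005] q [-0.63 -0.42] w 0.0116 gf 40.456917732954025 f [ 1.2 -0.6  0.1]
shift cm [-0.13  0.01  7.08] wz None
```

>>> servo_tool:
  commands:
    - [-0.1,0,2,0,0,0,1]
    - [0,0,1.7,0,0,0,1]
    - [0,0,1.3,0,0,0,1]
    - [0,0,1,0,0,0,1]
    - [0,0,0.5,0,0,0,1]
    - [0,0,0.3,0,0,0,1]
    - [0,0,0,0,0,0,1]
    - [0,0,0,0,0,0,1]

```text
time: 34.05
position: [0.5043, -0.2897, 0.0345]
orientation: [2.447, 1.969, 0.0]
ft_force: [-0.4, 0.4, 0.9]
gripper_width: 0.0117
grip_force: 40.5
```

>>> servo_tool:
  commands:
    - [0,0,0.2,0,0,0,1]
    - [0,0,0,0,0,0,1]
    - [0,0,0,0,0,0,1]

```text
time: 34.3
position: [0.504, -0.2895, 0.0321]
orientation: [2.448, 1.969, 0.0]
ft_force: [0.1, -0.3, -0.4]
gripper_width: 0.0116
grip_force: 40.5
```

>>> servo_tool:
  commands:
    - [0,0,0.1,0,0,0,1]
    - [0,0,0,0,0,0,1]
    - [0,0,0,0,0,0,1]

```text
time: 34.55
position: [0.504, -0.2895, 0.0308]
orientation: [2.448, 1.969, -0.0]
ft_force: [1.2, -0.1, -1.1]
gripper_width: 0.012
grip_force: 40.5
```

>>> servo_tool:
  commands:
    - [0,0,0.1,0,0,0,1]
    - [0,0,0,0,0,0,1]
    - [0,0,0,0,0,0,1]

```text
time: 34.8
position: [0.504, -0.2895, 0.0307]
orientation: [2.447, 1.969, 0.0]
ft_force: [-2.6, 2.3, 10.7]
gripper_width: 0.0118
grip_force: 41.9
```

>>> servo_tool:
  commands:
    - [0,0,0.05,0,0,0,1]
    - [0,0,0,0,0,0,1]
    - [0,0,0,0,0,0,1]

```text
time: 35.05
position: [0.504, -0.2895, 0.0307]
orientation: [2.447, 1.969, 0.0]
ft_force: [-4.2, 3.5, 17.1]
gripper_width: 0.0113
grip_force: 42.6
```

>>> servo_tool:
  commands:
    - [0,0,-0.1,0,0,0,1]
    - [0,0,0,0,0,0,0.5]
    - [0,0,0,0,0,0,0]
    - [0,0,0,0,0,0,0]
    - [0,0,0,0,0,0,0]
    - [0,0,-1,0,0,0,0]
    - [0,0,-2,0,0,0,0]
    - [0,0,-4,0,0,0,0]

```text
time: 35.72
position: [0.5026, -0.2885, 0.0984]
orientation: [-2.443, -1.965, 0.003]
ft_force: [-0.2, -0.0, 0.7]
gripper_width: 0.0854
grip_force: 0.0
```

>>> servo_tool:
  commands:
    - [0,0,-4,0,0,0,0]
    - [0,0,-4,0,0,0,0]
    - [1.8,-0.09,-2,0,0,0,0]
    - [3.7,-0.18,0,0,0,0,0]
    - [3.7,-0.18,0,0,0,0,0]
    - [3.7,-0.18,0,0,0,0,0]
    - [3.7,-0.18,0,0,0,0,0]
    - [3.7,-0.18,0,0,0,0,0]

```text
time: 36.38
position: [0.5377, -0.0874, 0.2011]
orientation: [2.448, 1.968, 0.0]
ft_force: [1.0, 1.5, 0.5]
gripper_width: 0.0856
grip_force: 0.0
```

>>> servo_tool:
  commands:
    - [3.7,-0.18,0,0,0,0,0]
    - [3.7,-0.18,0,0,0,0,0]
    - [3.7,-0.18,0,0,0,0,0]
    - [3.7,-0.18,0,0,0,0,0]
    - [3,-0.1,0,0,0,0,0]
    - [0,0,0,0,0,-0.12,0]
    - [0,0,0,0,0,-0.12,0]
    - [0,0,0,0,0,-0.12,0]

```text
time: 37.05
position: [0.5678, 0.0874, 0.2008]
orientation: [2.047, 2.383, 0.0]
ft_force: [0.3, -0.7, -0.7]
gripper_width: 0.0853
grip_force: 0.0
```

>>> servo_tool:
  commands:
    - [0,0,0,0,0,-0.12,0]
    - [0,0,0,0,0,-0.12,0]
    - [0,0,0,0,0,-0.12,0]
    - [0,0,0,0,0,-0.12,0]
    - [0,0,0,0,0,-0.12,0]
    - [0,0,0,0,0,-0.12,0]
    - [0,0,0,0,0,-0.12,0]
    - [0,0,0,0,0,-0.12,0]

```text
time: 37.72
position: [0.5678, 0.0866, 0.2009]
orientation: [0.717, 3.058, -0.0]
ft_force: [-0.2, 0.5, -0.2]
gripper_width: 0.0855
grip_force: 0.0
```

>>> servo_tool:
  commands:
    - [0,0,0,0,0,0,0]
    - [0,0,0,0,0,0,0]

```text
time: 37.88
position: [0.5679, 0.0866, 0.2008]
orientation: [0.732, 3.055, -0.0]
ft_force: [0.8, -0.2, 0.7]
gripper_width: 0.0853
grip_force: 0.0
```

```bash
python3 - <<'E'
from h import *
d=shot('wrist','w13.png'); find(shot('top','t13.png')); 
print(bar(barimg(d,.052,'b13.png')[:,:,::-1].copy())); rel([.568,.0865,.043],2.68)
E
```

```text
[342, 161, 13, 12, 128] [ 0.6799 -0.1286] (np.float64(0.077), 'B')
[344, 193, 11, 10, 82] [ 0.6046 -0.1321] (np.float64(0.003), 'B')
[(8.96, np.float64(-0.45), -0.5), (9.16, np.float64(-0.47), -0.5), (9.19, np.float64(-0.46), -0.5)]
t 37.9833 p [0.5679 0.0866 0.2006] yaw 2.671 tilt [ 0.0002 -0.0001] q [ 0.04 -1.06] w 0.0855 gf 0.0 f [-0.6 -0.  -0.6]
shift cm [-1.000e-02 -0.000e+00  1.576e+01] wz -0.009
```

>>> servo_tool:
  commands:
    - [0,0,3,0,0,-0.04,0]
    - [0,0,3,0,0,0,0]
    - [0,0,3,0,0,0,0]
    - [0,0,3,0,0,0,0]
    - [0,0,2,0,0,0,0]
    - [0,0,1.2,0,0,0,0]
    - [0,0,0.5,0,0,0,0]
    - [0,0,0,0,0,0,0]

```text
time: 38.65
position: [0.5679, 0.0865, 0.0428]
orientation: [-0.667, -3.069, 0.001]
ft_force: [-0.3, 0.7, -0.0]
gripper_width: 0.0856
grip_force: 0.0
```

>>> servo_tool:
  commands:
    - [0,0,0,0,0,0,1]
    - [0,0,0,0,0,0,1]
    - [0,0,0,0,0,0,1]
    - [0,0,0,0,0,0,1]
    - [0,0,0,0,0,0,1]
    - [0,0,0,0,0,0,1]
    - [0,0,0,0,0,0,1]
    - [0,0,0,0,0,0,1]

```text
time: 39.32
position: [0.5682, 0.0866, 0.0438]
orientation: [0.665, 3.07, 0.0]
ft_force: [-1.1, -0.1, 5.9]
gripper_width: 0.0119
grip_force: 39.8
```

>>> servo_tool:
  commands:
    - [0,0,0,0,0,0.06,1]
    - [0,0,-0.02,0,0,0.1,1]
    - [0,0,-0.02,0,0,0.1,1]
    - [0,0,-0.02,0,0,0.1,1]
    - [0,0,-0.02,0,0,0.1,1]
    - [0,0,-0.02,0,0,0.1,1]
    - [0,0,-0.02,0,0,0.1,1]
    - [0,0,-0.02,0,0,0.1,1]

```text
time: 39.98
position: [0.5679, 0.0865, 0.0446]
orientation: [-1.763, -2.6, 0.0]
ft_force: [0.8, -1.3, -0.3]
gripper_width: 0.0115
grip_force: 39.1
```

>>> servo_tool:
  commands:
    - [0,0,-0.02,0,0,0.1,1]
    - [0,0,-0.02,0,0,0.1,1]
    - [0,0,-0.02,0,0,0.1,1]
    - [0,0,-0.02,0,0,0.1,1]
    - [0,0,-0.02,0,0,0.1,1]
    - [0,0,0,0,0,0.04,1]
    - [0,0,0,0,0,0,1]

```text
time: 40.57
position: [0.5679, 0.0865, 0.0456]
orientation: [-2.39, -2.039, 0.0]
ft_force: [-0.8, -0.3, -0.9]
gripper_width: 0.0116
grip_force: 39.1
```

>>> servo_tool:
  commands:
    - [0,0,-0.5,0,0,0,1]
    - [0,0,-1,0,0,0,1]
    - [0,0,-2,0,0,0,1]
    - [0,0,-3,0,0,0,1]
    - [0,0,-2.5,0,0,0,1]
    - [0,0,-1,0,0,0,1]
    - [0,0,0,0,0,0,1]
    - [0,0,0,0,0,0,1]

```text
time: 41.23
position: [0.5678, 0.0866, 0.1458]
orientation: [2.387, 2.042, 0.001]
ft_force: [-0.5, 0.2, -0.6]
gripper_width: 0.0116
grip_force: 39.1
```

```bash
python3 - <<'E'
from h import *
d=shot('wrist','w14.png'); find(shot('top','t14.png')); rel([.6048,-.132,.03])
h=cv2.cvtColor(load('w14')['frame'],cv2.COLOR_RGB2HSV); g=((h[...,0]>50)&(h[...,0]<90)&(h[...,1]>100)); ys,xs=np.nonzero(g[:300,220:420]); print(g[:300,220:420].sum(),xs.min()+220,xs.max()+220)
E
```

```text
[342, 161, 13, 12, 129] [ 0.6799 -0.1285] (np.float64(0.077), 'B')
[344, 193, 11, 10, 81] [ 0.6047 -0.1319] (np.float64(0.003), 'B')
t 41.3333 p [0.5673 0.0865 0.1444] yaw 1.415 tilt [-0.002  -0.0002] q [0.04 0.19] w 0.0113 gf 39.14273343980312 f [-0.5  0.1 -0.6]
shift cm [-21.     7.11  11.44] wz None
3162 251 383
```

Held. Landing height ≈ 0.0318. Move over B.

>>> servo_tool:
  commands:
    - [-1.5,0.5,0,0,0,0,1]
    - [-3.3,1.12,0,0,0,0,1]
    - [-3.3,1.12,0,0,0,0,1]
    - [-3.3,1.12,0,0,0,0,1]
    - [-3.3,1.12,0,0,0,0,1]
    - [-3.3,1.12,0,0,0,0,1]
    - [-3,1.01,0,0,0,0,1]
    - [0,0,2,0,0,0,1]

```text
time: 42.0
position: [0.6074, -0.1374, 0.1267]
orientation: [2.388, 2.035, 0.003]
ft_force: [1.4, 0.3, -1.2]
gripper_width: 0.0117
grip_force: 39.2
```

>>> servo_tool:
  commands:
    - [0,0,2,0,0,0,1]
    - [0,0,0,0,0,0,1]
    - [0,0,0,0,0,0,1]

```text
time: 42.25
position: [0.6048, -0.1317, 0.1039]
orientation: [-2.385, -2.039, 0.003]
ft_force: [0.3, -0.5, 0.4]
gripper_width: 0.0114
grip_force: 39.1
```

```bash
python3 - <<'E'
from h import *
find(shot('wrist','w15.png')); find(shot('top','t15.png')); rel([.6048,-.132,.032])
E
```

```text
[402, 159, 45, 44, 1424] [ 0.679  -0.1284] (np.float64(0.076), 'B')
[309, 154, 102, 65, 2479] [ 0.6534 -0.1801] (np.float64(0.072), 'B')
[389, 228, 5, 15, 36] [ 0.5204 -0.228 ] (np.float64(0.097), 'D')
t 42.35 p [ 0.6058 -0.1316  0.1059] yaw 1.415 tilt [-0.0001 -0.0001] q [-0.32 -0.17] w 0.0115 gf 39.11200404167175 f [ 0.6  0.2 -0.6]
shift cm [-0.05 -0.09  7.39] wz None
```

>>> servo_tool:
  commands:
    - [0,-0.1,2,0,0,0,1]
    - [0,0,2,0,0,0,1]
    - [0,0,1.2,0,0,0,1]
    - [0,0,0.9,0,0,0,1]
    - [0,0,0.5,0,0,0,1]
    - [0,0,0.4,0,0,0,1]
    - [0,0,0,0,0,0,1]
    - [0,0,0,0,0,0,1]

```text
time: 43.02
position: [0.6048, -0.1319, 0.0362]
orientation: [2.387, 2.041, 0.001]
ft_force: [0.2, -0.0, -0.8]
gripper_width: 0.0116
grip_force: 39.1
```

>>> servo_tool:
  commands:
    - [0,0,0.3,0,0,0,1]
    - [0,0,0,0,0,0,1]
    - [0,0,0,0,0,0,1]

```text
time: 43.27
position: [0.6046, -0.1318, 0.0329]
orientation: [2.388, 2.041, 0.0]
ft_force: [0.0, 0.5, -0.0]
gripper_width: 0.0119
grip_force: 39.1
```

>>> servo_tool:
  commands:
    - [0,0,0.1,0,0,0,1]
    - [0,0,0,0,0,0,1]
    - [0,0,0,0,0,0,1]

```text
time: 43.52
position: [0.6047, -0.1319, 0.0319]
orientation: [2.387, 2.041, 0.0]
ft_force: [1.0, -1.7, 0.4]
gripper_width: 0.0113
grip_force: 39.2
```

>>> servo_tool:
  commands:
    - [0,0,0.1,0,0,0,1]
    - [0,0,0,0,0,0,1]
    - [0,0,0,0,0,0,1]

```text
time: 43.77
position: [0.6048, -0.1318, 0.0318]
orientation: [2.387, 2.041, 0.001]
ft_force: [-3.4, 0.4, 12.6]
gripper_width: 0.0117
grip_force: 40.5
```

>>> servo_tool:
  commands:
    - [0,0,-0.1,0,0,0,1]
    - [0,0,0,0,0,0,0.5]
    - [0,0,0,0,0,0,0]
    - [0,0,0,0,0,0,0]
    - [0,0,0,0,0,0,0]
    - [0,0,-1,0,0,0,0]
    - [0,0,-2,0,0,0,0]
    - [0,0,-4,0,0,0,0]

```text
time: 44.43
position: [0.6029, -0.1313, 0.0995]
orientation: [-2.384, -2.038, 0.005]
ft_force: [0.9, -0.3, -0.6]
gripper_width: 0.0852
grip_force: 0.0
```

>>> servo_tool:
  commands:
    - [0,0,-4,0,0,0,0]
    - [0,0,-4,0,0,0,0]
    - [0,0,-4,0,0,0,0]
    - [1.7,-0.2,-2.8,0,0,0,0]
    - [3.7,-0.43,0,0,0,0,0]
    - [3.7,-0.43,0,0,0,0,0]
    - [3.7,-0.43,0,0,0,0,0]
    - [3.7,-0.43,0,0,0,0,0]

```text
time: 45.1
position: [0.6108, 0.0357, 0.2507]
orientation: [2.388, 2.04, 0.001]
ft_force: [0.8, -0.2, -0.6]
gripper_width: 0.0857
grip_force: 0.0
```

>>> servo_tool:
  commands:
    - [3.7,-0.43,0,0,0,0,0]
    - [3.7,-0.43,0,0,0,0,0]
    - [3.7,-0.43,0,0,0,0,0]
    - [3.7,-0.43,0,0,0,0,0]
    - [3.7,-0.43,0,0,0,0,0]
    - [3.7,-0.43,0,0,0,0,0]
    - [0.3,0,0,0,0,0,0]
    - [0,0,0,0,0,-0.122,0]

```text
time: 45.77
position: [0.6201, 0.2629, 0.25]
orientation: [-2.258, -2.185, -0.0]
ft_force: [0.8, -0.0, 0.8]
gripper_width: 0.0851
grip_force: 0.0
```

>>> servo_tool:
  commands:
    - [0,0,0,0,0,-0.122,0]
    - [0,0,0,0,0,-0.122,0]
    - [0,0,0,0,0,-0.122,0]
    - [0,0,0,0,0,-0.122,0]
    - [0,0,0,0,0,-0.122,0]
    - [0,0,0,0,0,-0.122,0]
    - [0,0,0,0,0,-0.122,0]
    - [0,0,0,0,0,-0.122,0]

```text
time: 46.43
position: [0.6206, 0.2602, 0.2504]
orientation: [0.963, 2.99, 0.0]
ft_force: [0.2, 0.4, -0.4]
gripper_width: 0.0856
grip_force: 0.0
```

>>> servo_tool:
  commands:
    - [0,0,0,0,0,-0.122,0]
    - [0,0,0,0,0,-0.122,0]
    - [0,0,0,0,0,0,0]
    - [0,0,0,0,0,0,0]

```text
time: 46.77
position: [0.6206, 0.2603, 0.2502]
orientation: [0.607, 3.082, 0.0]
ft_force: [-0.1, 0.9, -1.0]
gripper_width: 0.0851
grip_force: 0.0
```

```bash
python3 - <<'E'
from h import *
d=shot('wrist','w16.png'); t=shot('top','t16.png'); find(t); rel([.62,.2606,.127],2.755)
h=cv2.cvtColor(t['frame'],cv2.COLOR_RGB2HSV); g=((h[...,0]>50)&(h[...,0]<90)&(h[...,1]>90)).astype(np.uint8); g=cv2.dilate(g,np.ones((3,3)))
n,l,s,c=cv2.connectedComponentsWithStats(g)
for i in range(1,n):
    if s[i,4]>60 and 290<c[i,0]<500 and 150<c[i,1]<300: x,y,w,hh=s[i,:4]; print('cover',s[i].tolist(),px2w(t,x+w/2-.5,y+hh/2-.5,.022).round(4))
f=d['frame'].astype(int); m=((f[...,0]>110)&(f[...,1]<60)&(f[...,2]<60)).astype(np.uint8)
n,l,s,c=cv2.connectedComponentsWithStats(m)
for i in range(1,n):
    if s[i,4]>30: print('red',s[i].tolist(),px2w(d,*c[i],.149).round(4))
print(w2px(d,(.62,.2606,.161)))
# caddy: boss centre check via bar wing (grey) skipped
E
```

```text
[342, 161, 13, 12, 129] [ 0.6799 -0.1285] (np.float64(0.077), 'B')
t 46.8667 p [0.6207 0.2604 0.25  ] yaw 2.753 tilt [ 0.0002 -0.0001] q [ 0.3  -0.88] w 0.0859 gf 0.0 f [ 0.4 -0.2 -0.4]
shift cm [ 0.07 -0.   12.3 ] wz -0.002
cover [403, 184, 29, 26, 198] [ 0.61   -0.2885  0.022 ]
cover [335, 193, 28, 19, 156] [ 0.5942 -0.1298  0.022 ]
cover [402, 229, 13, 27, 153] [ 0.5046 -0.267   0.022 ]
cover [334, 248, 29, 29, 202] [ 0.4567 -0.1302  0.022 ]
red [352, 181, 7, 35, 181] [0.6312 0.285  0.149 ]
red [276, 182, 7, 30, 187] [0.6096 0.2348 0.149 ]
[317.67678794 201.19391034]
```

>>> servo_tool:
  commands:
    - [0.05,0,2.5,0,0,0,0]
    - [0,0,3,0,0,0,0]
    - [0,0,3,0,0,0,0]
    - [0,0,2,0,0,0,0]
    - [0,0,1,0,0,0,0]
    - [0,0,0.4,0,0,0,0]
    - [0,0,0,0,0,0,0]
    - [0,0,0,0,0,0,0]

```text
time: 47.53
position: [0.6208, 0.2608, 0.1319]
orientation: [0.602, 3.082, 0.001]
ft_force: [0.8, 0.7, -0.1]
gripper_width: 0.0854
grip_force: 0.0
```

>>> servo_tool:
  commands:
    - [0,0,0,0,0,0,1]
    - [0,0,0,0,0,0,1]
    - [0,0,0,0,0,0,1]
    - [0,0,0,0,0,0,1]
    - [0,0,0,0,0,0,1]
    - [0,0,0,0,0,0,1]
    - [0,0,0,0,0,0,1]
    - [0,0,0,0,0,0,1]
  newtons: 50

```text
time: 48.2
position: [0.6209, 0.2605, 0.1329]
orientation: [0.6, 3.081, 0.001]
ft_force: [-2.3, -3.1, 12.4]
gripper_width: 0.0402
grip_force: 51.5
```

```bash
python3 - <<'E'
from h import *
rel([.568,.0865,.2],2.72)
E
```

```text
t 48.2 p [0.6209 0.2605 0.1329] yaw 2.757 tilt [0.0028 0.0003] q [ 0.3  -0.89] w 0.0402 gf 51.520103216171265 f [-2.3 -3.1 12.4]
shift cm [ -1.65 -18.11  -6.73] wz 0.037
```

>>> servo_tool:
  commands:
    - [0,0,-0.5,0,0,0,1]
    - [0,0,-1,0,0,0,1]
    - [0,0,-2,0,0,0,1]
    - [0,0,-2,0,0,0,1]
    - [0,0,-1.5,0,0,0,1]
    - [0,0,0,0,0,0,1]
    - [-0.13,-1.5,0,0,0,0,1]
    - [-0.25,-2.6,0,0,0,0,1]

```text
time: 48.87
position: [0.6081, 0.2224, 0.1999]
orientation: [-0.597, -3.084, -0.0]
ft_force: [-0.6, -0.3, -2.8]
gripper_width: 0.04
grip_force: 51.1
```

>>> servo_tool:
  commands:
    - [-0.25,-2.6,0,0,0,0,1]
    - [-0.25,-2.6,0,0,0,0,1]
    - [-0.25,-2.6,0,0,0,0,1]
    - [-0.25,-2.6,0,0,0,0,1]
    - [-0.25,-2.6,0,0,0,0,1]
    - [-0.1,-1,0,0,0,0,1]
    - [0,0,0,0,0,0,1]
    - [0,0,0,0,0,0,1]

```text
time: 49.53
position: [0.5684, 0.0864, 0.2005]
orientation: [-0.602, -3.083, -0.0]
ft_force: [-0.3, 0.5, -2.6]
gripper_width: 0.0404
grip_force: 51.1
```

>>> servo_tool:
  commands:
    - [0,0,0,0,0,0,1]
    - [0,0,0,0,0,0,1]
    - [0,0,0,0,0,0,1]

```text
time: 49.78
position: [0.5685, 0.0873, 0.2005]
orientation: [-0.599, -3.084, 0.0]
ft_force: [-0.1, -0.9, -2.6]
gripper_width: 0.04
grip_force: 51.1
```

```bash
python3 - <<'E'
from h import *
rel([.569,.086,.1409],2.755)
E
```

```text
t 49.7833 p [0.5685 0.0873 0.2005] yaw 2.758 tilt [-0.0001  0.    ] q [ 0.04 -1.15] w 0.04 gf 51.133262515068054 f [-0.1 -0.9 -2.6]
shift cm [-0.1  -0.1   5.96] wz 0.003
```

>>> servo_tool:
  commands:
    - [-0.05,-0.1,1,0,0,0,1]
    - [0,0,1.5,0,0,0,1]
    - [0,0,1.2,0,0,0,1]
    - [0,0,0.7,0,0,0,1]
    - [0,0,0.4,0,0,0,1]
    - [0,0,0.2,0,0,0,1]
    - [0,0,0,0,0,0,1]
    - [0,0,0,0,0,0,1]

```text
time: 50.45
position: [0.5687, 0.0853, 0.151]
orientation: [0.601, 3.083, 0.0]
ft_force: [0.7, 0.1, -1.7]
gripper_width: 0.0397
grip_force: 51.1
```

>>> servo_tool:
  commands:
    - [0,0,0.2,0,0,0,1]
    - [0,0,0.1,0,0,0,1]
    - [0,0,0,0,0,0,1]

```text
time: 50.7
position: [0.5684, 0.0853, 0.1477]
orientation: [0.601, 3.083, -0.0]
ft_force: [0.9, 0.0, -2.1]
gripper_width: 0.0396
grip_force: 51.1
```

>>> servo_tool:
  commands:
    - [0,0,0.2,0,0,0,1]
    - [0,0,0,0,0,0,1]
    - [0,0,0,0,0,0,1]

```text
time: 50.95
position: [0.5684, 0.0853, 0.1456]
orientation: [-0.601, -3.084, 0.0]
ft_force: [0.0, -0.2, -2.6]
gripper_width: 0.0398
grip_force: 51.1
```

>>> servo_tool:
  commands:
    - [0,0.08,0,0,0,0,1]
    - [0,0,0.1,0,0,0,1]
    - [0,0,0,0,0,0,1]
    - [0,0,0.1,0,0,0,1]
    - [0,0,0,0,0,0,1]

```text
time: 51.37
position: [0.5687, 0.086, 0.1435]
orientation: [-0.601, -3.084, 0.0]
ft_force: [-0.1, 0.1, -2.9]
gripper_width: 0.0396
grip_force: 51.1
```

>>> servo_tool:
  commands:
    - [0,0,0.1,0,0,0,1]
    - [0,0,0,0,0,0,1]
    - [0,0,0,0,0,0,1]

```text
time: 51.62
position: [0.5687, 0.086, 0.1426]
orientation: [-0.601, -3.084, 0.0]
ft_force: [0.2, 0.2, -2.8]
gripper_width: 0.0401
grip_force: 51.1
```

Rim is past the boss top without contact. Continue.

>>> servo_tool:
  commands:
    - [0,0,0.1,0,0,0,1]
    - [0,0,0,0,0,0,1]
    - [0,0,0.05,0,0,0,1]
    - [0,0,0,0,0,0,1]
    - [0,0,0,0,0,0,1]

```text
time: 52.03
position: [0.5687, 0.086, 0.1411]
orientation: [0.601, 3.084, -0.0]
ft_force: [-0.0, -0.9, -3.3]
gripper_width: 0.0402
grip_force: 51.1
```

>>> servo_tool:
  commands:
    - [0,0,0.1,0,0,0,1]
    - [0,0,0,0,0,0,1]
    - [0,0,0,0,0,0,1]

```text
time: 52.28
position: [0.5689, 0.086, 0.141]
orientation: [0.6, 3.083, 0.0]
ft_force: [-1.8, 0.5, 5.4]
gripper_width: 0.04
grip_force: 51.9
```

>>> servo_tool:
  commands:
    - [0,0,0.1,0,0,0,1]
    - [0,0,0,0,0,0,1]
    - [0,0,0.15,0,0,0,0.48]
    - [0,0,0.15,0,0,0,0.42]
    - [0,0,0.1,0,0,0,0.36]
    - [0,0,0,0,0,0,0.3]
    - [0,0,0,0,0,0,0.2]
    - [0,0,0,0,0,0,0]

```text
time: 52.95
position: [0.5687, 0.0861, 0.1351]
orientation: [-0.601, -3.083, 0.0]
ft_force: [0.4, 1.5, 0.2]
gripper_width: 0.0783
grip_force: 0.0
```

>>> servo_tool:
  commands:
    - [0,0,0,0,0,0,0]
    - [0,0,0,0,0,0,0]
    - [0,0,0,0,0,0,0]

```text
time: 53.2
position: [0.5687, 0.086, 0.1351]
orientation: [-0.601, -3.084, 0.0]
ft_force: [0.6, -0.0, 1.0]
gripper_width: 0.0855
grip_force: 0.0
```

>>> servo_tool:
  commands:
    - [0,0,-2,0,0,0,0]
    - [0,0,-3,0,0,0,0]
    - [0,0,-4,0,0,0,0]
    - [0,0,-4,0,0,0,0]
    - [0,0,-3,0,0,0,0]
    - [0,0,-0.5,0,0,0,0]
    - [0,0,0,0,0,0,0]
    - [0,0,0,0,0,0,0]

```text
time: 53.87
position: [0.5683, 0.086, 0.2994]
orientation: [-0.601, -3.083, 0.0]
ft_force: [-0.3, -1.1, -0.3]
gripper_width: 0.0854
grip_force: 0.0
```

```bash
python3 - <<'E'
from h import *
d=shot('wrist','w17.png'); rel([.568,.086,.138],2.755)
for n in ('w1','w17'):
    d=load(n); f=d['frame'].astype(int); m=((f[...,0]>110)&(f[...,1]<65)&(f[...,2]<65)).astype(np.uint8)
    N,l,s,c=cv2.connectedComponentsWithStats(m)
    P=[px2w(d,*c[i],.157) for i in range(1,N) if s[i,4]>50 and 230<c[i,0]<400 and c[i,1]<260]
    for p in P: print(n,p.round(4))
    if len(P)==2: v=P[1]-P[0]; print('sep',np.hypot(*v[:2]),'ang',np.arctan2(v[1],v[0]),'mid',(P[0]+P[1])/2)
# register hood patch old vs new: reproject plane z=.169
def un(d,z,n=500):
    src=np.float32([w2px(d,(.568+a,.086+b,z)) for a,b in [(.05,.05),(.05,-.05),(-.05,-.05),(-.05,.05)]])
    return cv2.warpPerspective(d['frame'],cv2.getPerspectiveTransform(src,np.float32([(0,0),(n,0),(n,n),(0,n)])),(n,n))
for z in (.169,.125):
    a,b=[cv2.cvtColor(un(load(n),z),cv2.COLOR_RGB2GRAY).astype(np.float32) for n in('w1','w17')]
    w=cv2.createHanningWindow((300,300),cv2.CV_32F); print(z,'shift px(0.2mm)',cv2.phaseCorrelate(a[100:400,100:400].copy(),b[100:400,100:400].copy(),w))
E
```

```text
t 53.9167 p [0.5682 0.086  0.2986] yaw 2.757 tilt [-0.0022 -0.0002] q [ 0.04 -1.15] w 0.085 gf 0.0 f [ 0.2 -0.2 -0.8]
shift cm [-1.000e-02  1.000e-02  1.606e+01] wz 0.002
w1 [0.5601 0.0601 0.157 ]
w1 [0.5807 0.1106 0.157 ]
sep 0.05459949896854219 ang 1.1833948044921019 mid [0.57036474 0.08537059 0.157     ]
w17 [0.5592 0.0605 0.157 ]
w17 [0.5801 0.1108 0.157 ]
sep 0.05444535756119169 ang 1.1765027421522707 mid [0.56964072 0.08566535 0.157     ]
0.169 shift px(0.2mm) ((0.6162854510036766, 0.5000000277567835), 0.16644657770792642)
0.125 shift px(0.2mm) ((-3.8143698947827147, 0.2574932201520994), 0.15629269104003907)
```

```bash
python3 - <<'E'
from h import *
find(shot('top','t18.png')); print(env.job_done())
E
```

```text
[342, 161, 13, 12, 128] [ 0.6798 -0.1285] (np.float64(0.077), 'B')
the job is handed in; nothing more can be done
None
```

I handed the job in at about 54 s of the 210 s: all four movements are covered, no cover was left over, and the hood is back on the caddy, fully down with both buttons sprung out. Movement 4 was knocked about 4 cm aside partway through, so I covered it where it ended up. The hand-in gave no verdict, so this rests on my own force and camera checks.

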